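# Load the chocolate-bottle warmer and click its heat dial to 7

## Task

Put the two chocolate squeeze bottles that stand on the counter into the two open, empty wells of the steel bottle warmer: lower each one in upright until it stands on the well's floor, do not drop it. Then turn the warmer's click-stop heat dial up to step 7, the seventh click past the long off mark, and leave the pointer resting in that click. Leave the bottle already in the warmer, the lid on the fourth well and everything else on the counter where they are.

Things in the scene. Friction and masses are not known exactly. Their poses are not given: they have to be found in the camera images.
- warmer: Fixed stainless bottle warmer, 190 mm (its x) by 320 mm (its y). Origin: centre of its underside, z up; its front faces its -x, towards the robot. Left (+y): a deck 80 mm high with four round wells at x = -45 and +45, y = +10 and +100 mm. Right (y from -55 to -160 mm): a raised control pod 110 mm high with the heat dial on top at x = -18, y = -107.5 mm.
- well_a: One of the two empty wells: round, 61 mm wide, 60 mm deep, black rubber disc on its floor. Origin at the centre of the well's floor, 20 mm above the counter; z up. The deck around its mouth is 60 mm above this origin. Neighbouring wells are 90 mm away (centre to centre).
- well_b: The other empty well, the same size; origin at the centre of its floor.
- bottle_a: Full, closed squeeze bottle of chocolate standing on the counter, rigid: brown cylinder 52 mm in diameter, straight from the underside to 96 mm up, then a white cap 39 mm wide and a white cone nozzle; 128 mm tall in all, about 0.2 kg. Origin at the centre of its underside; z up along the bottle. It weighs between 0.15 and 0.31 kg.
- bottle_b: The other bottle standing on the counter, the same as bottle_a; either bottle may go into either empty well.
- resident: A bottle of the same kind that already stands in a well of the warmer. Leave it. Its nozzle tip is 148 mm above the counter. Origin at the centre of its underside.
- well_lid: Round steel lid 74 mm wide with a small black knob (top of the knob 18 mm above the deck), lying on the fourth well. Leave it. Origin at the centre of the underside of its flange, at deck height.
- dial (a joint): Angle of the heat dial in rad: 0 with the pointer at the off mark (step 0), growing clockwise seen from above, 0.349 rad (20 degrees) per step, up to step 9 (3.14). A sprung detent pulls the dial into the nearest step when it is let go; about 0.1 N m is needed to click from one step to the next. It starts on one of the steps 0 to 3. Step 7 is 2.443 rad.
- off_mark (a point): Centre of the long thick black off mark (step 0, 14 mm long, 5 mm thick) on top of the pod, left (the warmer's +y) of the knob, 37.5 mm from the dial's axis, 111 mm above the counter. Nine shorter marks follow round the knob, one per step every 20 degrees clockwise over the far side (the warmer's +x) to step 9 at the right (-y); the mark of step 5 is a little longer than its neighbours.
- dial_grip (a point): Point on the dial's vertical axis at the height to grip, 142 mm above the counter. x axis: the direction of the white pointer line, z up; it turns with the dial. The black knob is an upright bar along this x axis, 44 mm long, 14 mm thick, its top 8 mm above this point and its foot 23 mm below it, on a round skirt 53 mm wide and 8 mm high. The pod's top lies 32 mm below this point.
- tub: Bystander, loose: closed white round tub, 98 mm wide, 74 mm tall. Origin at the centre of its underside.
- nozzle_a: Bystander, loose: small steel piping nozzle, a cone 32 mm wide and 48 mm tall standing on its wide end. Origin at the centre of its underside.
- nozzle_b: Bystander, loose: a second piping nozzle, like nozzle_a. Origin at the centre of its underside.
- tart_tins: Bystander, loose: stack of nested aluminium tart tins, 76 mm wide, 36 mm tall. Origin at the centre of its underside.
- carton: Bystander, loose: small upright cardboard carton, 75 x 55 mm, 110 mm tall. Origin at the centre of its underside.

How it is judged (in metres and radians):
On the way, in this order (a step that is already met when the one before it is completed fails the run):
1. one bottle stands in an empty well, let go ((((horizontal distance between bottle_a and well_a below 0.007 m and z of bottle_a in the frame of well_a below 0.006 m and angle between bottle_a's own z axis and vertical below 0.08 rad) and contact force between the fingers and bottle_a below 0.3 N) or ((horizontal distance between bottle_a and well_b below 0.007 m and z of bottle_a in the frame of well_b below 0.006 m and angle between bottle_a's own z axis and vertical below 0.08 rad) and contact force between the fingers and bottle_a below 0.3 N) or ((horizontal distance between bottle_b and well_a below 0.007 m and z of bottle_b in the frame of well_a below 0.006 m and angle between bottle_b's own z axis and vertical below 0.08 rad) and contact force between the fingers and bottle_b below 0.3 N) or ((horizontal distance between bottle_b and well_b below 0.007 m and z of bottle_b in the frame of well_b below 0.006 m and angle between bottle_b's own z axis and vertical below 0.08 rad) and contact force between the fingers and bottle_b below 0.3 N))), for 0.2 s.
2. both bottles stand in the two empty wells, let go ((((horizontal distance between bottle_a and well_a below 0.007 m and z of bottle_a in the frame of well_a below 0.006 m and angle between bottle_a's own z axis and vertical below 0.08 rad) and (horizontal distance between bottle_b and well_b below 0.007 m and z of bottle_b in the frame of well_b below 0.006 m and angle between bottle_b's own z axis and vertical below 0.08 rad)) or ((horizontal distance between bottle_a and well_b below 0.007 m and z of bottle_a in the frame of well_b below 0.006 m and angle between bottle_a's own z axis and vertical below 0.08 rad) and (horizontal distance between bottle_b and well_a below 0.007 m and z of bottle_b in the frame of well_a below 0.006 m and angle between bottle_b's own z axis and vertical below 0.08 rad))) and contact force between the fingers and bottle_a below 0.3 N and contact force between the fingers and bottle_b below 0.3 N), for 0.2 s.
3. the dial is turned to step 7 (value of joint dial between 2.353 and 2.533 rad), for 0.2 s.
At the end, for the whole second after the job is handed in: Each of the two bottles stands in its own one of the two wells that were empty, upright (within 0.08 rad), on the floor (within 6 mm), within 7 mm of the well's axis, let go and at rest; the dial rests in the click of step 7 (2.443 rad, within 0.09) and is not touched (all of step 2 and all of step 3 and velocity of joint dial between -0.05 and 0.05 rad/s and contact force between the fingers and warmer below 0.3 N and linear speed of each of bottle_a, bottle_b below 0.03 m/s).
It fails at once if a bottle was dropped into a well (inside a well and falling faster than 0.7 m/s) ((((horizontal distance between bottle_a and well_a below 0.03 m and z of bottle_a in the frame of well_a below 0.055 m) or (horizontal distance between bottle_a and well_b below 0.03 m and z of bottle_a in the frame of well_b below 0.055 m)) and linear speed of bottle_a above 0.7 m/s) or (((horizontal distance between bottle_b and well_a below 0.03 m and z of bottle_b in the frame of well_a below 0.055 m) or (horizontal distance between bottle_b and well_b below 0.03 m and z of bottle_b in the frame of well_b below 0.055 m)) and linear speed of bottle_b above 0.7 m/s)).
It fails at once if the bottle already in the warmer was pulled out, tipped or shifted by more than 15 mm (distance of resident from where it was at the start of the episode above 0.015 m or angle between resident's own z axis and vertical above 0.3 rad).
It fails at once if the lid on the fourth well was shifted by more than 15 mm (distance of well_lid from where it was at the start of the episode above 0.015 m).
It fails at once if something else on the counter was shoved by more than 40 mm or knocked over (distance of any of tub, nozzle_a, nozzle_b, tart_tins, carton from where it was at the start of the episode above 0.04 m or angle between any of tub, nozzle_a, nozzle_b, tart_tins, carton's own z axis and vertical above 0.6 rad).
It also fails if it takes over 72 s, if anything falls off the work surface, if the arm or the gripper's body presses on something with over 40 N, if the wrist force passes 120 N, or if a joint passes its speed limit or range.

## Robot

A 7-joint arm with a two-finger parallel gripper is mounted at the origin on the work surface. World frame = base frame: x ahead of the robot, y to its left, z up, the work surface at z = 0. Lengths are in mm, angles in rad, forces in N, time in s.
With the tool pointing down it reaches from about 400 to 875 mm from the base axis. Payload 4.4 kg.
Tool frame: the origin (TCP) lies at the very end of the fingers, on their centre line; the grasp point (between the pads) lies 19 mm behind it; z points along the fingers, y is the direction in which the jaws open and shut (so a half turn about z gives the same grasp; the last joint's range is limited). The gripper opens to 85 mm and grips with 20 to 120 N. Pads are 22 mm wide; open, the fingers measure 114 mm over their backs; the gripper's body (76 mm by 85 mm) begins 54 mm behind the grasp point. The pads swing forward as they close: fully open they stand 13 mm farther back than shut.
Start: joints at [1.039, 0.628, 0.038, 1.517, -0.027, 0.996, -0.02], TCP at [291.969, -580.752, 209.113] pointing down, gripper open.
Joint ranges: [-3.06, 3.06], [-0.37, 2.12], [-1.25, 1.32], [0.18, 2.47], [-1.1, 4.24], [0.23, 1.98], [-2.94, 2.94]. Speed limits (rad/s): [2.57, 2.57, 3.14, 3.14, 3.14, 3.14, 3.14].

## Interface

Orientations are given as [roll, pitch, yaw] about the fixed x, y, z axes, in that order (R = Rz(yaw) Ry(pitch) Rx(roll)).
In Python, from cell import read_state, get_image, finish_job gives the robot as it stands.
- The arm moves only by the tool carry_out, never from a script. Its argument "series" is a list that holds one entry, the list of rows, each a list of 7 numbers: the shift along the tool's x, y, z in cm, then the turn, a rotation vector about the tool's x, y, z in rad, then the finger opening in cm, from 0 to 8.54. In form: [[[x, y, z, wx, wy, wz, grip], ...]]. A call has 1 to 5 rows; each row is the pose to reach, as a shift and turn from the pose commanded when the call began, along the tool's axes at that moment; what a row does not reach only later rows make up. A row lasts 1/12 s, in which the tool goes at most 41.7 mm and 7.16 degrees, less where a joint would pass 70% of its speed; a pose out of reach is approached as far as the arm can. A call with a gripper value outside its range is refused whole. The fingers move at their own pace and stop on an object; the grip force is fixed at half the most. Time passes only in rows, so rows that repeat a pose let the fingers close. It gives the time, the measured TCP pose, the force and the opening at its end, in the units of the state.
- read_state(): the state, without advancing time (a new reading comes with each control period).
- get_image(name): name is "scene" or "top"; returns a dict with "img" (384x512x3 uint8, blue, green, red), "z_map" (384x512 float32, mm along the optical axis (not along the pixel's ray), 0 where there is no reading), "mtx" (3x3 intrinsics, pixels), "T" (4x4, takes a point from camera to world coordinates). Camera axes: x right, y down, z forward; pixel columns grow to the right and rows downward; lengths in mm; the calibration is good to about 2 mm. A picture is of the moment at which its call begins.
- finish_job(): hands the job in, once; it reports no verdict.
The state is a dict: "clock": time; "qpos": joint angles; "qd": joint speeds; "tau": joint torques, N m; "eef_pos": TCP position; "tool_rot": TCP orientation; "force": force on the tool from outside, world axes, zero at the start; "torque": the same for the moment, N m; "width": finger opening in mm.
Only numpy, scipy, OpenCV 4.12 (cv2) and the standard library are available. Lean on these libraries where they do the work, as an engineer would, in place of code of your own. Each camera call takes 0.05 s, during which the arm holds its last target.

## Working session

There is one attempt and no reset: what is moved stays moved. The work goes in short steps, Python scripts to look and compute and a tool call to move; the robot and the scene stay as the last step left them, time stands still between calls to the robot, and variables do not carry over. Pictures are saved under pics/ and viewed, and the job is handed in when it is done.

Besides the shell and the picture viewer there is one more tool, called after "Request:" by a JSON object that holds its "method" and its "body". carry_out: Moves the arm, as the interface text tells. Its arguments: {"type":"object","properties":{"series":{"type":"array","items":{"type":"array","items":{"type":"array","items":{"type":"number"}}}}},"required":["series"]}

```bash
mkdir -p pics; ls; cat > h.py <<'E'
import numpy as np,cv2
from cell import read_state,get_image,finish_job
def snap(n,f):
    d=get_image(n); cv2.imwrite('pics/%s.png'%f,d['img']); np.savez('pics/%s.npz'%f,**d); return d
def world(d,):
    z=d['z_map'];h,w=z.shape;u,v=np.meshgrid(np.arange(w),np.arange(h));K=d['mtx']
    P=np.stack([(u-K[0,2])/K[0,0]*z,(v-K[1,2])/K[1,1]*z,z,np.ones_like(z)],-1)
    return (P@np.array(d['T']).T)[...,:3]
E
python3 - <<'E'
from h import *
for n in('scene','top'):
    d=snap(n,n+'0'); print(n,d['mtx'],d['T'])
s=read_state();print(s)
E
```

```text
pics
scene [[479.34824485   0.         259.90601852]
 [  0.         479.34824485 194.29035782]
 [  0.           0.           1.        ]] [[ 1.47884852e-01  6.33223887e-01 -7.59708878e-01  1.57362313e+03]
 [ 9.88774539e-01 -1.11230443e-01  9.97632188e-02 -1.36785355e+02]
 [-2.13303017e-02 -7.65934265e-01 -6.42564954e-01  9.97853807e+02]
 [ 0.00000000e+00  0.00000000e+00  0.00000000e+00  1.00000000e+00]]
top [[488.02264373   0.         254.56002599]
 [  0.         488.02264373 189.69818696]
 [  0.           0.           1.        ]] [[ 1.50282100e-02 -9.97029376e-01  7.55418872e-02  4.11126060e+02]
 [-9.99859303e-01 -1.55478845e-02 -6.29587119e-03  7.90347918e+00]
 [ 7.45168506e-03 -7.54366430e-02 -9.97122753e-01  1.68486803e+03]
 [ 0.00000000e+00  0.00000000e+00  0.00000000e+00  1.00000000e+00]]
{'clock': 0.1, 'qpos': array([ 1.03918383,  0.62924282,  0.03845851,  1.5182472 , -0.02702938,
        0.99631267, -0.02000655]), 'qd': array([ 9.92772862e-04, -3.79558566e-03, -4.16228550e-04, -2.63421853e-03,
        8.94165855e-04,  1.08584502e-03,  7.24861769e-05]), 'tau': array([ 1.99908063e-03, -5.64530253e+01,  1.22985832e+00, -1.93970329e+01,
        1.11581772e-02,  5.42438618e-03,  7.57164912e-06]), 'eef_pos': array([ 291.7102291 , -580.20593567,  208.29498489]), 'tool_rot': array([-3.13990061e+00, -4.46839383e-07,  4.65779315e-01]), 'force': array([-0.0679741 , -0.55070993,  0.3184954 ]), 'torque': array([ 0.00422651, -0.05577967, -0.04205126]), 'width': 85.54603106526483}
```

View pics/scene0.png

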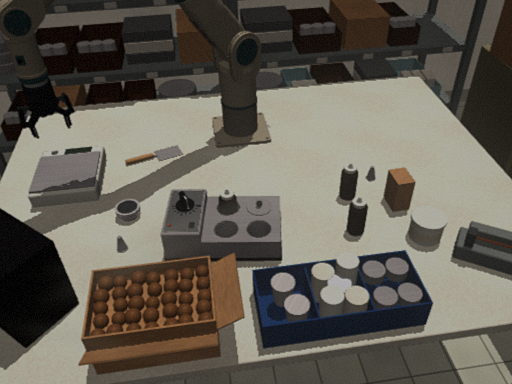

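View pics/top0.png

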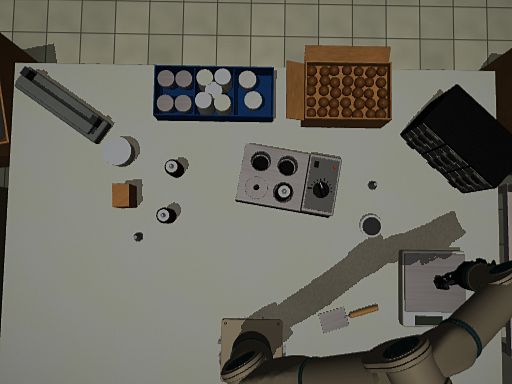

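The top view shows the warmer at about (290,180). Its open wells are at (261,162) and (287,166), the lid at (256,187) and the resident at (284,191). The bottles stand at (174,167) and (166,215). Next I'll measure them.

```bash
python3 - <<'E'
from h import *
d=np.load('pics/top0.npz');W=world(d);im=d['img']
c=im[130:230,90:400];cv2.imwrite('pics/topz.png',cv2.resize(c,None,fx=2.58,fy=2.58,interpolation=cv2.INTER_CUBIC))
c=im[138:220,230:346];cv2.imwrite('pics/wz.png',cv2.resize(c,None,fx=6.5,fy=6.5,interpolation=cv2.INTER_CUBIC))
for n in('top','scene'):
    d=np.load('pics/%s0.npz'%n);W=world(d)
    q=W[...,2]; m=(abs(q)<15)&(W[...,0]>300)&(W[...,0]<900)&(abs(W[...,1])<400); print(n,'table z',np.median(q[m]))
    # blobs above table by region
    reg=(W[...,0]>380)&(W[...,0]<760)&(W[...,1]>-420)&(W[...,1]<460)&(q>15)&(q<250)
    k,l,st,ce=cv2.connectedComponentsWithStats(reg.astype(np.uint8))
    for i in range(1,k):
        if st[i,4]<25: continue
        p=W[l==i]; z1=np.percentile(p[:,2],98)
        t=p[p[:,2]>z1-25]
        print(ce[i].round(),st[i,4],'zmax %.0f'%z1,'min',p.min(0).round(),'max',p.max(0).round(),'topmean',t.mean(0).round(1))
E
```

```text
top table z 0.1265987361448424
[124. 151.] 431 zmax 81 min [611. 411.  15.] max [706. 460.  85.] topmean [657.6 438.3  73.6]
[289. 180.] 5730 zmax 134 min [ 448. -283.   15.] max [688.  64. 156.] topmean [ 547.5 -199.1  117.3]
[174. 168.] 253 zmax 125 min [578. 243.  16.] max [629. 293. 130.] topmean [603.1 268.  112.9]
[373. 184.] 39 zmax 53 min [ 552. -415.   15.] max [ 574. -396.   54.] topmean [ 561.2 -405.5   41.1]
[124. 195.] 567 zmax 116 min [469. 401.  17.] max [546. 459. 120.] topmean [507.2 429.6 109.2]
[166. 215.] 252 zmax 125 min [422. 264.  19.] max [471. 318. 132.] topmean [445.4 289.5 112.6]
[369. 226.] 353 zmax 44 min [ 385. -419.   16.] max [ 457. -358.   47.] topmean [ 420.6 -391.1   35.9]
scene table z -0.6643348607873918
[348. 180.] 504 zmax 120 min [427. 264.  15.] max [477. 315. 128.] topmean [455.1 287.5 107.7]
[399. 187.] 949 zmax 112 min [470. 399.  15.] max [554. 460. 115.] topmean [518.4 426.7 104.9]
[221. 226.] 7514 zmax 132 min [ 456. -286.   15.] max [693.  58. 153.] topmean [ 561.8 -202.1  114.6]
[357. 215.] 583 zmax 119 min [585. 243.  16.] max [634. 293. 128.] topmean [613.1 265.5 106.9]
[129. 209.] 360 zmax 40 min [ 382. -420.   15.] max [ 462. -361.   42.] topmean [ 430.6 -392.    32.3]
[421. 226.] 717 zmax 77 min [612. 410.  15.] max [712. 460.  79.] topmean [668.7 436.8  70.2]
[120. 242.] 79 zmax 50 min [ 559. -419.   15.] max [ 579. -399.   51.] topmean [ 569.1 -408.4   37.4]
```

View pics/wz.png

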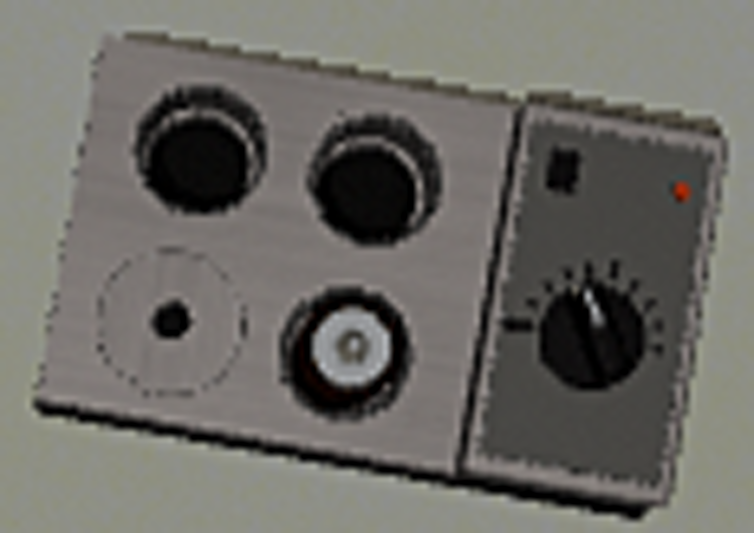

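View pics/topz.png

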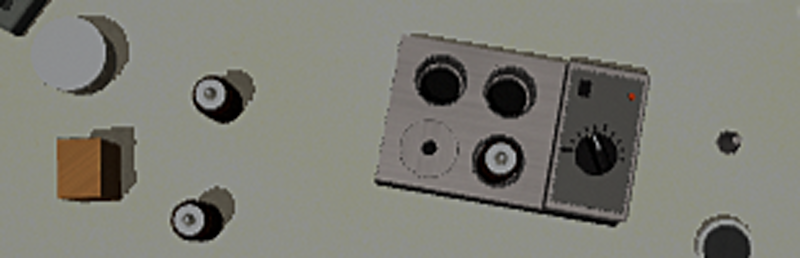

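```bash
cat >> h.py <<'E'
from scipy.optimize import least_squares
def ray(d,uv,z):
    uv=np.atleast_2d(uv).astype(float);K=d['mtx'];T=np.array(d['T'])
    r=np.c_[(uv[:,0]-K[0,2])/K[0,0],(uv[:,1]-K[1,2])/K[1,1],np.ones(len(uv))]@T[:3,:3].T
    return (T[:3,3]+r*((z-T[2,3])/r[:,2])[:,None])
def circ(p):
    A=np.c_[2*p,np.ones(len(p))];s=np.linalg.lstsq(A,(p**2).sum(1),rcond=None)[0]
    return s[0],s[1],np.sqrt(s[2]+s[0]**2+s[1]**2)
def fixcirc(p,r):
    f=least_squares(lambda c:np.hypot(p[:,0]-c[0],p[:,1]-c[1])-r,p.mean(0),loss='soft_l1');return f.x,np.abs(f.fun).mean()
E
python3 - <<'E'
from h import *
for n in('top','scene'):
    d=np.load('pics/%s0.npz'%n);W=world(d);q=W[...,2]
    box=(W[...,0]>430)&(W[...,0]<700)&(W[...,1]>-300)&(W[...,1]<80)
    deck=box&(abs(q-80)<7); pod=box&(abs(q-110)<7)
    print(n,'deckz',np.median(q[deck]),'podz',np.median(q[pod]))
    m=(deck|pod).astype(np.uint8);m=cv2.morphologyEx(m,cv2.MORPH_CLOSE,np.ones((3,3),np.uint8))
    P=W[m>0][:,:2].astype(np.float32)
    print('rect',cv2.minAreaRect(P))
    P=W[pod][:,:2].astype(np.float32);print('pod',cv2.minAreaRect(P))
    cs,h=cv2.findContours(deck.astype(np.uint8),cv2.RETR_CCOMP,cv2.CHAIN_APPROX_NONE)
    for c,hh in zip(cs,h[0]):
        if hh[3]>=0 and len(c)>25:
            p=ray(d,c[:,0,:],80)[:,:2]; x=circ(p); print('hole',c[:,0].mean(0).round(1),np.round(x,1))
    # bottles: body points
    for b in((603,268),(447,290)):
        s=(np.hypot(W[...,0]-b[0]-3,W[...,1]-b[1])<40)
        body=W[s&(q>20)&(q<88)][:,:2]; cap=W[s&(q>99)&(q<108)]
        print('bottle body r26',fixcirc(body,26),circ(body),len(body),'nozzle',W[s&(q>115)].mean(0),(s&(q>115)).sum())
    s=box&(q>122)&(q<160); k,l,st,ce=cv2.connectedComponentsWithStats(s.astype(np.uint8))
    for i in range(1,k):
        if st[i,4]>6:print('high',ce[i],st[i,4],W[l==i].mean(0),W[l==i].max(0))
E
```

```text
top deckz 80.28102790956177 podz 110.6609619445203
rect ((530.246826171875, -105.67536926269531), (320.3853454589844, 270.91754150390625), 80.97740936279297)
pod ((564.5488891601562, -143.48065185546875), (255.75054931640625, 190.44081115722656), 80.72907257080078)
hole [282.1 192.6] [526.7 -94.6  31.8]
hole [287.3 165.1] [ 615.4 -109.    31.8]
hole [260.6 160.8] [629.4 -20.5  31.8]
bottle body r26 (array([603.83231451, 270.10845638]), np.float64(0.4259578450383365)) (np.float64(603.3117064558144), np.float64(269.50815238403743), np.float64(25.34173415722435)) 52 nozzle [603.45032378 268.39379455 119.11431314] 44
bottle body r26 (array([445.4661634 , 292.17470127]), np.float64(0.43278602723812576)) (np.float64(445.43740456913827), np.float64(291.8007471884989), np.float64(25.704574985626145)) 50 nozzle [445.43074412 292.08191561 119.38055843] 45
high [321.15730337 188.85393258] 89 [ 533.84239773 -212.87474556  143.90390911] [ 556.09043425 -196.05054761  156.30306043]
high [283.704 190.928] 125 [526.18707385 -94.89787426 133.32636907] [545.82133434 -76.48794617 153.44793745]
scene dec
[... 355 characters left out ...]
26 (array([604.1458288 , 269.16203521]), np.float64(1.2157687859312973)) (np.float64(606.4639917828356), np.float64(268.2368396023146), np.float64(24.12141011573225)) 326 nozzle [608.78362667 266.39178484 119.08148678] 33
bottle body r26 (array([445.55038071, 291.11976724]), np.float64(1.6110431862968873)) (np.float64(448.79968715057), np.float64(289.91956635168157), np.float64(23.378622515394312)) 284 nozzle [448.74764624 288.73338947 119.26322996] 29
high [226.32835821 194.49253731] 134 [534.33805578 -95.66193131 131.96245264] [552.13689871 -76.75130572 151.16957253]
high [183.36607143 199.08035714] 112 [ 543.85172754 -215.31797598  140.65894396] [ 562.12195618 -202.31346719  152.91102336]
```

```bash
cat >> h.py <<'E'
from scipy.spatial.transform import Rotation as Ro
import sys
def plan(x,y,z,yaw,grip,step=38,ang=6.5,n=None):
    s=read_state();R0=Ro.from_euler('xyz',s['tool_rot']);p=s['eef_pos']
    Rt=Ro.from_euler('xyz',[np.pi,0,np.radians(yaw)])
    d=R0.inv().apply(np.array([x,y,z])-p)/10; w=(R0.inv()*Rt).as_rotvec()
    N=n or max(1,int(np.ceil(max(np.linalg.norm(d)*10/step,np.degrees(np.linalg.norm(w))/ang))))
    print('t %.2f'%s['clock'],'p',p.round(1),'rot',np.degrees(s['tool_rot']).round(2),'w %.1f'%s['width'],'F',s['force'].round(1),'N',N)
    print('q',s['qpos'].round(2))
    for i in range(1,min(N,5)+1):
        f=i/N; print([round(float(v),2) for v in d*f]+[round(float(v),3) for v in w*f]+[grip])
E
cat > p.py <<'E'
from h import *
a=[float(v) for v in sys.argv[1:]]
plan(*a[:5],**({'n':int(a[5])} if len(a)>5 else {}))
E
python3 p.py 604 269.5 290 81 8.5
```

```text
t 0.10 p [ 291.7 -580.2  208.3] rot [-179.9    -0.     26.69] w 85.5 F [-0.1 -0.6  0.3] N 24
q [ 1.04  0.63  0.04  1.52 -0.03  1.   -0.02]
[2.75, -2.58, -0.34, -0.0, -0.0, -0.039, 8.5]
[5.51, -5.16, -0.67, -0.0, -0.0, -0.079, 8.5]
[8.26, -7.74, -1.01, -0.0, -0.0, -0.118, 8.5]
[11.01, -10.32, -1.34, -0.0, -0.0, -0.158, 8.5]
[13.76, -12.9, -1.68, -0.0, -0.0, -0.197, 8.5]
```

Request:
{"method": "carry_out", "body": {"series": [[[2.7, -2.5, -1.5, 0, 0, -0.04, 8.5], [5.4, -5, -3, 0, 0, -0.08, 8.5], [8.1, -7.5, -4.5, 0, 0, -0.12, 8.5], [10.8, -10, -6, 0, 0, -0.16, 8.5], [13.5, -12.5, -7.5, 0, 0, -0.2, 8.5]]]}}

```text
clock: 0.52
eef_pos: [356.5, -406.5, 284.3]
tool_rot: [-3.141, 0.0, 0.668]
force: [0.7, 0.6, 0.4]
width: 84.9
```

```bash
python3 p.py 604 269.5 290 81 8.5
```

```text
t 0.52 p [ 356.5 -406.5  284.3] rot [-179.94    0.     38.25] w 84.9 F [0.7 0.6 0.4] N 19
q [ 0.82  0.39 -0.03  1.72  0.01  1.03 -0.12]
[3.23, -1.99, -0.03, -0.0, -0.0, -0.039, 8.5]
[6.45, -3.98, -0.06, -0.0, -0.0, -0.079, 8.5]
[9.68, -5.96, -0.08, -0.0, -0.0, -0.118, 8.5]
[12.9, -7.95, -0.11, -0.0, -0.0, -0.157, 8.5]
[16.13, -9.94, -0.14, -0.0, -0.0, -0.196, 8.5]
```

Request:
{"method": "carry_out", "body": {"series": [[[3.2, -2, 0, 0, 0, -0.04, 8.5], [6.4, -4, 0, 0, 0, -0.08, 8.5], [9.7, -6, -0.1, 0, 0, -0.12, 8.5], [12.9, -8, -0.1, 0, 0, -0.16, 8.5], [16.1, -9.9, -0.1, 0, 0, -0.2, 8.5]]]}}

```text
clock: 0.93
eef_pos: [421.9, -229.1, 285.1]
tool_rot: [-3.141, 0.0, 0.868]
force: [0.1, 0.3, 0.4]
width: 85.0
```

```bash
python3 p.py 604 269.5 290 81 8.5
```

```text
t 0.93 p [ 421.9 -229.1  285.1] rot [-1.7998e+02  1.0000e-02  4.9720e+01] w 85.0 F [0.1 0.3 0.4] N 14
q [ 0.54  0.3  -0.14  1.87  0.05  0.98 -0.32]
[3.56, -1.31, -0.04, -0.0, 0.0, -0.039, 8.5]
[7.12, -2.62, -0.07, -0.0, 0.0, -0.078, 8.5]
[10.67, -3.93, -0.11, -0.0, 0.0, -0.117, 8.5]
[14.23, -5.24, -0.14, -0.0, 0.0, -0.156, 8.5]
[17.79, -6.55, -0.18, -0.0, 0.0, -0.195, 8.5]
```

Request:
{"method": "carry_out", "body": {"series": [[[3.6, -1.3, 0, 0, 0, -0.04, 8.5], [7.1, -2.6, 0, 0, 0, -0.08, 8.5], [10.7, -3.9, -0.1, 0, 0, -0.12, 8.5], [14.2, -5.2, -0.1, 0, 0, -0.16, 8.5], [17.8, -6.6, -0.2, 0, 0, -0.2, 8.5]]]}}

```text
clock: 1.35
eef_pos: [486.9, -51.3, 286.9]
tool_rot: [-3.141, 0.001, 1.067]
force: [0.4, -0.2, 0.2]
width: 85.0
```

```bash
python3 p.py 604 269.5 290 81 8.5
```

```text
t 1.35 p [486.9 -51.3 286.9] rot [-1.7998e+02  3.0000e-02  6.1150e+01] w 85.0 F [ 0.4 -0.2  0.2] N 9
q [ 0.24  0.32 -0.25  1.84  0.09  1.   -0.56]
[3.75, -0.58, -0.04, -0.0, 0.0, -0.038, 8.5]
[7.5, -1.16, -0.07, -0.0, 0.0, -0.077, 8.5]
[11.25, -1.74, -0.11, -0.0, 0.0, -0.115, 8.5]
[15.0, -2.32, -0.14, -0.0, 0.0, -0.154, 8.5]
[18.75, -2.9, -0.18, -0.0, 0.0, -0.192, 8.5]
```

Request:
{"method": "carry_out", "body": {"series": [[[3.7, -0.6, 0, 0, 0, -0.04, 8.5], [7.5, -1.2, 0, 0, 0, -0.08, 8.5], [11.2, -1.7, -0.1, 0, 0, -0.12, 8.5], [15, -2.3, -0.1, 0, 0, -0.16, 8.5], [18.7, -2.9, -0.2, 0, 0, -0.2, 8.5]]]}}

```text
clock: 1.77
eef_pos: [552.2, 126.7, 288.8]
tool_rot: [-3.141, 0.0, 1.268]
force: [0.3, 0.7, -0.4]
width: 84.9
```

```bash
python3 p.py 604 269.5 230 81 8.5
```

```text
t 1.77 p [552.2 126.7 288.8] rot [-1.7997e+02  3.0000e-02  7.2640e+01] w 84.9 F [ 0.3  0.7 -0.4] N 5
q [-0.05  0.44 -0.34  1.64  0.16  1.09 -0.73]
[3.04, 0.14, 1.17, -0.0, 0.0, -0.029, 8.5]
[6.07, 0.28, 2.35, -0.0, 0.0, -0.058, 8.5]
[9.11, 0.41, 3.52, -0.0, 0.0, -0.088, 8.5]
[12.15, 0.55, 4.69, -0.001, 0.0, -0.117, 8.5]
[15.18, 0.69, 5.87, -0.001, 0.0, -0.146, 8.5]
```

Request:
{"method": "carry_out", "body": {"series": [[[3, 0.1, 0.5, 0, 0, -0.03, 8.5], [6.1, 0.3, 1.5, 0, 0, -0.06, 8.5], [9.1, 0.4, 3, 0, 0, -0.09, 8.5], [12.1, 0.5, 4.5, 0, 0, -0.12, 8.5], [15.2, 0.7, 5.9, 0, 0, -0.146, 8.5]]]}}

```text
clock: 2.18
eef_pos: [604.3, 268.7, 228.8]
tool_rot: [-3.141, 0.001, 1.413]
force: [0.9, -0.1, 0.2]
width: 85.0
```

Request:
{"method": "carry_out", "body": {"series": [[[0, 0, 0, 0, 0, 0, 8.5], [0, 0, 0, 0, 0, 0, 8.5]]]}}

```text
clock: 2.35
eef_pos: [603.1, 269.5, 228.0]
tool_rot: [-3.138, 0.001, 1.415]
force: [-0.7, 0.2, 0.2]
width: 85.2
```

```bash
python3 - <<'E'
from h import *
for n in('top','scene'):
    d=snap(n,n+'1'); s=read_state()
    p=s['eef_pos'];T=np.array(d['T']);c=np.linalg.inv(T)@np.r_[p,1];uv=(d['mtx']@c[:3])[:2]/c[2];print(n,p,uv)
    u,v=uv.round().astype(int); y0=max(0,v-60);x0=max(0,u-60)
    img=d['img'].copy(); cv2.imwrite('pics/z_%s1.png'%n,cv2.resize(img[y0:y0+120,x0:x0+120],None,fx=5,fy=5,interpolation=cv2.INTER_CUBIC)); print(x0,y0)
    # depth points of fingers
    W=world(d); m=(np.hypot(W[...,0]-p[0],W[...,1]-p[1])<75)&(W[...,2]>p[2]-15)&(W[...,2]<p[2]+35)
    q=W[m]; print(len(q),q.min(0) if len(q) else'',q.max(0) if len(q) else '')
    np.save('pics/f_%s.npy'%n,q)
    R=Ro.from_euler('xyz',s['tool_rot']).inv().apply(q-p)
    for sgn in(1,-1):
        r=R[R[:,1]*sgn>0]; print(sgn,len(r),np.percentile(r,[2,50,98],axis=0).round(1).tolist() if len(r) else '')
E
```

```text
top [603.84585158 267.62445645 229.06432611] [165.37654427 160.91927825]
105 101
0  
1 0 
-1 0 
scene [604.41313397 266.54069215 229.90877824] [362.51130304 167.72120237]
303 108
6 [558.04633305 252.38512673 262.10955135] [651.67129869 267.82459828 264.77450779]
1 5 [[-6.4, 44.4, -34.5], [2.6, 45.5, -33.3], [8.2, 47.3, -32.3]]
-1 1 [[-6.5, -45.9, -34.8], [-6.5, -45.9, -34.8], [-6.5, -45.9, -34.8]]
```

View pics/z_scene1.png

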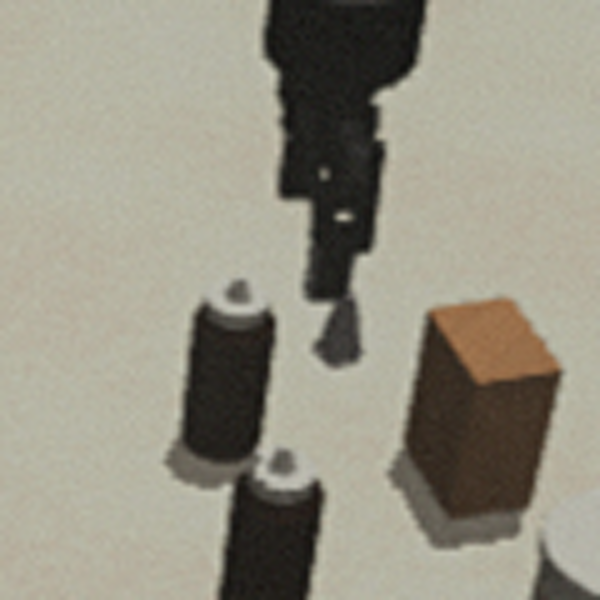

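View pics/z_top1.png

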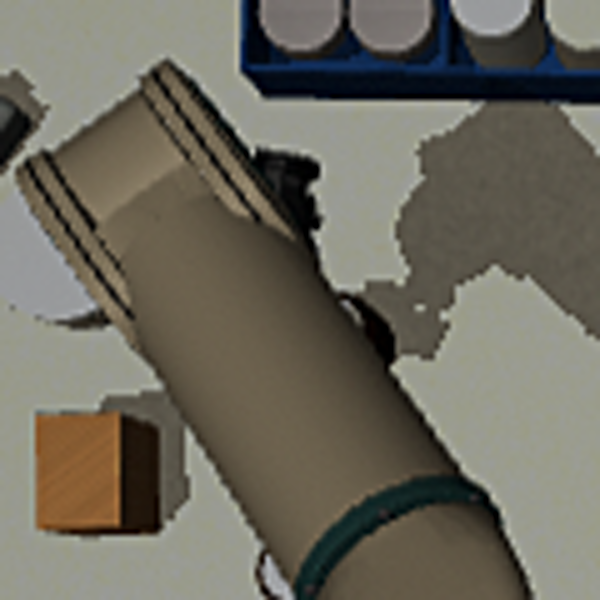

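```bash
python3 - <<'E'
from h import *
for i in range(6):
    s=read_state();print(s['clock'],s['eef_pos'],s['tool_rot']);
    if i%2: get_image('top')
E
```

```text
2.45 [604.41313397 266.54069215 229.90877824] [-3.14138747e+00  1.47193682e-03  1.41081150e+00]
2.45 [604.41313397 266.54069215 229.90877824] [-3.14138747e+00  1.47193682e-03  1.41081150e+00]
2.5 [604.75127511 266.10378586 230.50466564] [3.14088632e+00 1.08770614e-03 1.40996981e+00]
2.5 [604.75127511 266.10378586 230.50466564] [3.14088632e+00 1.08770614e-03 1.40996981e+00]
2.55 [604.89117742 266.05418277 230.86274651] [3.14040070e+00 6.48096845e-04 1.40966533e+00]
2.55 [604.89117742 266.05418277 230.86274651] [3.14040070e+00 6.48096845e-04 1.40966533e+00]
```

Request:
{"method": "carry_out", "body": {"series": [[[0, 0, 0, 0, 0, 0, 8.5], [0, 0, 0, 0, 0, 0, 8.5], [0, 0, 0, 0, 0, 0, 8.5]]]}}

```text
clock: 2.85
eef_pos: [604.6, 267.2, 230.6]
tool_rot: [3.141, -0.0, 1.411]
force: [0.9, -0.3, -0.1]
width: 85.0
```

```bash
python3 p.py 604 269.5 140 81 8.5
```

```text
t 2.85 p [604.6 267.2 230.6] rot [ 1.7996e+02 -1.0000e-02  8.0850e+01] w 85.0 F [ 0.9 -0.3 -0.1] N 3
q [-0.26  0.64 -0.35  1.45  0.24  1.09 -0.82]
[0.07, -0.04, 3.02, 0.0, -0.0, -0.001, 8.5]
[0.14, -0.07, 6.04, 0.0, -0.0, -0.002, 8.5]
[0.21, -0.11, 9.06, 0.001, -0.0, -0.003, 8.5]
```

Request:
{"method": "carry_out", "body": {"series": [[[0.1, 0, 3, 0, 0, 0, 8.5], [0.1, 0, 6, 0, 0, 0, 8.5], [0.2, -0.1, 9, 0, 0, 0, 8.5], [0.2, -0.1, 11, 0, 0, 0, 8.5], [0.2, -0.1, 12, 0, 0, 0, 8.5]]]}}

```text
clock: 3.27
eef_pos: [602.0, 268.8, 107.1]
tool_rot: [-3.138, 0.003, 1.412]
force: [0.0, -1.0, -0.2]
width: 85.1
```

Request:
{"method": "carry_out", "body": {"series": [[[0, 0, 0, 0, 0, 0, 8.5], [0, 0, 0, 0, 0, 0, 8.5]]]}}

```text
clock: 3.43
eef_pos: [604.2, 270.1, 110.6]
tool_rot: [3.141, -0.0, 1.412]
force: [0.1, -0.5, -0.0]
width: 85.1
```

```bash
python3 p.py 605 269.2 67 81 8.5
```

```text
t 3.43 p [604.2 270.1 110.6] rot [ 1.7997e+02 -3.0000e-02  8.0880e+01] w 85.1 F [ 0.1 -0.5 -0. ] N 2
q [-0.28  0.77 -0.32  1.57  0.29  0.85 -0.87]
[-0.04, 0.05, 2.18, 0.0, -0.0, -0.001, 8.5]
[-0.08, 0.09, 4.36, 0.0, -0.0, -0.002, 8.5]
```

Request:
{"method": "carry_out", "body": {"series": [[[0, 0, 1.5, 0, 0, 0, 8.5], [-0.1, 0.1, 3, 0, 0, 0, 8.5], [-0.1, 0.1, 4.2, 0, 0, 0, 8.5], [-0.1, 0.1, 4.8, 0, 0, 0, 8.5], [-0.1, 0.1, 4.8, 0, 0, 0, 8.5]]]}}

```text
clock: 3.85
eef_pos: [604.3, 268.6, 61.7]
tool_rot: [-3.141, 0.001, 1.412]
force: [0.1, -0.5, 0.2]
width: 85.0
```

Request:
{"method": "carry_out", "body": {"series": [[[0, 0, 0, 0, 0, 0, 7], [0, 0, 0, 0, 0, 0, 6], [0, 0, 0, 0, 0, 0, 5], [0, 0, 0, 0, 0, 0, 4], [0, 0, 0, 0, 0, 0, 4]]]}}

```text
clock: 4.27
eef_pos: [605.5, 269.3, 63.8]
tool_rot: [3.14, -0.001, 1.412]
force: [-0.2, -0.3, 4.2]
width: 48.8
```

Request:
{"method": "carry_out", "body": {"series": [[[0, 0, 0, 0, 0, 0, 4], [0, 0, 0, 0, 0, 0, 4], [0, 0, 0, 0, 0, 0, 4]]]}}

```text
clock: 4.52
eef_pos: [605.5, 269.4, 63.8]
tool_rot: [3.139, -0.002, 1.412]
force: [-0.6, 0.0, 6.2]
width: 49.1
```

```bash
python3 p.py 605 269.2 63 81 4; python3 - <<'E'
from h import *
d=snap('scene','scene2');print(read_state()['eef_pos'])
cv2.imwrite('pics/s2z.png',cv2.resize(d['img'][120:260,290:430],None,fx=4,fy=4,interpolation=cv2.INTER_CUBIC))
E
```

```text
t 4.52 p [605.5 269.4  63.8] rot [ 1.7988e+02 -9.0000e-02  8.0880e+01] w 49.1 F [-0.6  0.   6.2] N 1
q [-0.29  0.83 -0.3   1.59  0.32  0.77 -0.89]
[-0.02, -0.05, 0.08, 0.002, -0.002, -0.002, 4.0]
[605.54730044 269.33567545  63.81470272]
```

View pics/s2z.png

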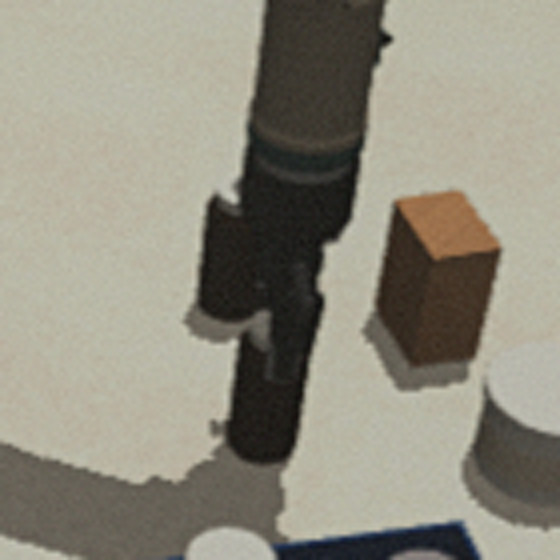

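The gripper is closed around bottle_a at about (357,215), and the width stopped at 49 mm. I'll check how far the bottle shifted in this view, which calibrates the camera, then lift.

```bash
python3 - <<'E'
from h import *
for f in('scene0','scene2'):
    d=np.load('pics/%s.npz'%f);W=world(d);q=W[...,2]
    s=(np.hypot(W[...,0]-606,W[...,1]-268)<40)&(q>15)&(q<50); b=W[s][:,:2]
    print(f,fixcirc(b,26),circ(b),len(b))
E
python3 p.py 605.5 269.4 250 81 4
```

```text
scene0 (array([604.33294675, 269.10397307]), np.float64(1.1738441518343803)) (np.float64(606.5329802669189), np.float64(268.23725096206203), np.float64(24.16818422596375)) 156
scene2 (array([604.09727635, 269.51873523]), np.float64(1.4709965204727928)) (np.float64(606.779280833336), np.float64(268.45383657251756), np.float64(23.786221388765767)) 161
t 4.57 p [605.5 269.3  63.8] rot [ 1.7988e+02 -9.0000e-02  8.0880e+01] w 49.0 F [-1.  -0.3  5.7] N 5
q [-0.29  0.83 -0.3   1.59  0.32  0.77 -0.89]
[0.01, 0.01, -3.72, 0.0, -0.0, -0.0, 4.0]
[0.01, 0.01, -7.45, 0.001, -0.001, -0.001, 4.0]
[0.02, 0.02, -11.17, 0.001, -0.001, -0.001, 4.0]
[0.03, 0.03, -14.89, 0.002, -0.001, -0.002, 4.0]
[0.03, 0.03, -18.62, 0.002, -0.001, -0.002, 4.0]
```

Request:
{"method": "carry_out", "body": {"series": [[[0, 0, -1, 0, 0, 0, 4], [0, 0, -3, 0, 0, 0, 4], [0, 0, -6, 0, 0, 0, 4], [0, 0, -9, 0, 0, 0, 4], [0, 0, -12, 0, 0, 0, 4]]]}}

```text
clock: 4.98
eef_pos: [604.0, 268.6, 183.7]
tool_rot: [-3.141, 0.0, 1.412]
force: [1.1, -0.3, -1.3]
width: 49.3
```

```bash
python3 p.py 618.2 -109.2 250 81 4 12
```

```text
t 4.98 p [604.  268.6 183.7] rot [-1.7996e+02  2.0000e-02  8.0900e+01] w 49.3 F [ 1.1 -0.3 -1.3] N 12
q [-0.26  0.69 -0.34  1.5   0.26  1.   -0.84]
[-3.09, 0.61, -0.55, -0.0, 0.0, -0.0, 4.0]
[-6.18, 1.23, -1.1, -0.0, 0.0, -0.0, 4.0]
[-9.27, 1.84, -1.66, -0.0, 0.0, -0.0, 4.0]
[-12.36, 2.46, -2.21, -0.0, 0.0, -0.001, 4.0]
[-15.45, 3.07, -2.76, -0.0, 0.0, -0.001, 4.0]
```

Bottle held. Transporting.

Request:
{"method": "carry_out", "body": {"series": [[[-1.5, 0.3, -2, 0, 0, 0, 4], [-4.5, 0.9, -3.5, 0, 0, 0, 4], [-7.8, 1.5, -5, 0, 0, 0, 4], [-11.2, 2.2, -6, 0, 0, 0, 4], [-14.6, 2.9, -6.6, 0, 0, 0, 4]]]}}

```text
clock: 5.4
eef_pos: [610.3, 118.9, 250.3]
tool_rot: [3.139, -0.001, 1.413]
force: [0.9, -0.5, -1.7]
width: 49.6
```

```bash
python3 p.py 618.2 -109.2 250 81 4 8
```

```text
t 5.40 p [610.3 118.9 250.3] rot [ 1.7987e+02 -4.0000e-02  8.0940e+01] w 49.6 F [ 0.9 -0.5 -1.7] N 8
q [-0.01  0.57 -0.37  1.54  0.22  1.07 -0.59]
[-2.8, 0.55, 0.0, 0.0, -0.0, -0.0, 4.0]
[-5.6, 1.09, 0.01, 0.001, -0.0, -0.0, 4.0]
[-8.4, 1.64, 0.01, 0.001, -0.0, -0.0, 4.0]
[-11.2, 2.19, 0.01, 0.001, -0.0, -0.0, 4.0]
[-14.0, 2.73, 0.02, 0.001, -0.0, -0.001, 4.0]
```

Request:
{"method": "carry_out", "body": {"series": [[[-3.3, 0.6, 0, 0, 0, 0, 4], [-6.7, 1.3, 0, 0, 0, 0, 4], [-10, 2, 0, 0, 0, 0, 4], [-13.4, 2.6, 0, 0, 0, 0, 4], [-16.5, 3.2, 0, 0, 0, 0, 4]]]}}

```text
clock: 5.82
eef_pos: [614.9, -50.5, 248.7]
tool_rot: [-3.142, 0.001, 1.411]
force: [0.0, 0.1, -2.5]
width: 49.2
```

```bash
python3 p.py 618.2 -109.2 235 81 4 4
```

```text
t 5.82 p [614.9 -50.5 248.7] rot [-1.800e+02  5.000e-02  8.085e+01] w 49.2 F [ 0.   0.1 -2.5] N 4
q [ 0.26  0.56 -0.36  1.56  0.22  1.06 -0.32]
[-1.44, 0.31, 0.34, -0.0, 0.0, -0.001, 4.0]
[-2.87, 0.63, 0.69, -0.0, 0.0, -0.001, 4.0]
[-4.31, 0.94, 1.03, -0.0, 0.001, -0.002, 4.0]
[-5.75, 1.26, 1.37, -0.0, 0.001, -0.003, 4.0]
```

Request:
{"method": "carry_out", "body": {"series": [[[-2.5, 0.5, 0.3, 0, 0, 0, 4], [-4.5, 1, 0.7, 0, 0, 0, 4], [-5.7, 1.2, 1.3, 0, 0, 0, 4], [-5.7, 1.2, 1.3, 0, 0, 0, 4], [-5.7, 1.2, 1.3, 0, 0, 0, 4]]]}}

```text
clock: 6.23
eef_pos: [617.8, -105.4, 234.8]
tool_rot: [-3.14, -0.001, 1.411]
force: [0.3, 1.5, -1.9]
width: 49.1
```

Request:
{"method": "carry_out", "body": {"series": [[[0, 0, 0, 0, 0, 0, 4], [0, 0, 0, 0, 0, 0, 4], [0, 0, 0, 0, 0, 0, 4]]]}}

```text
clock: 6.48
eef_pos: [618.7, -104.0, 235.6]
tool_rot: [3.141, -0.001, 1.415]
force: [0.0, 0.6, -1.6]
width: 49.3
```

```bash
python3 p.py 618.2 -109.2 170 81 4 4
python3 - <<'E'
from h import *
for n in('scene','top'):
    d=snap(n,n+'3');p=read_state()['eef_pos'];print(p)
    if n=='scene':
        cv2.imwrite('pics/s3z.png',cv2.resize(d['img'][130:270,160:300],None,fx=4,fy=4,interpolation=cv2.INTER_CUBIC))
        W=world(d);q=W[...,2];s=(np.hypot(W[...,0]-p[0]-2,W[...,1]-p[1])<40)&(q>p[2]-60)&(q<p[2]-15);b=W[s][:,:2];print(fixcirc(b,26),circ(b),len(b))
        s=(np.hypot(W[...,0]-p[0]-2,W[...,1]-p[1])<40)&(q>100);print('zmin',np.percentile(q[s],[0,1,5]))
E
```

```text
t 6.48 p [ 618.7 -104.   235.6] rot [ 1.7997e+02 -5.0000e-02  8.1050e+01] w 49.3 F [ 0.   0.6 -1.6] N 4
q [ 0.34  0.59 -0.36  1.55  0.22  1.05 -0.23]
[-0.13, 0.01, 1.64, 0.0, -0.0, 0.0, 4.0]
[-0.26, 0.01, 3.28, 0.0, -0.0, 0.0, 4.0]
[-0.4, 0.02, 4.92, 0.0, -0.001, 0.001, 4.0]
[-0.53, 0.03, 6.56, 0.001, -0.001, 0.001, 4.0]
[ 618.64003642 -104.47643491  235.4966293 ]
(array([ 617.976294  , -103.77198319]), np.float64(1.150909622568675)) (np.float64(620.344333670132), np.float64(-103.85595147235449), np.float64(24.171617214748075)) 260
zmin [170.06935112 181.4679712  216.67850596]
[ 618.56903623 -104.86202826  235.41252515]
```

View pics/s3z.png

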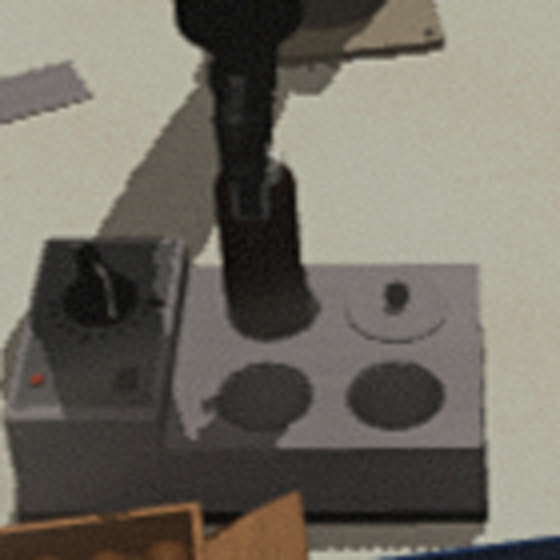

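View pics/top3.png

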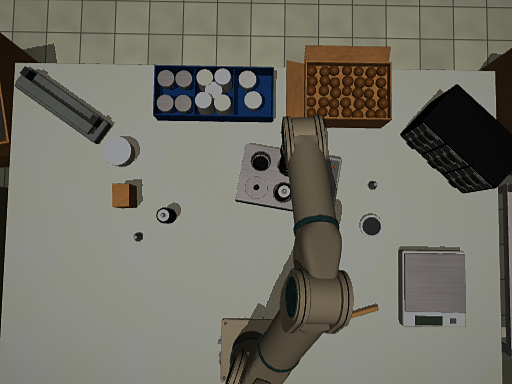

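Request:
{"method": "carry_out", "body": {"series": [[[-0.2, 0, 1.5, 0, 0, 0, 4], [-0.4, 0, 3.5, 0, 0, 0, 4], [-0.5, 0, 5.5, 0, 0, 0, 4], [-0.5, 0, 7, 0, 0, 0, 4], [-0.5, 0, 7.5, 0, 0, 0, 4]]]}}

```text
clock: 7.0
eef_pos: [615.9, -110.7, 157.7]
tool_rot: [-3.137, 0.0, 1.412]
force: [-0.5, -0.7, -2.9]
width: 49.3
```

Request:
{"method": "carry_out", "body": {"series": [[[0, 0, 0, 0, 0, 0, 4], [0, 0, 0, 0, 0, 0, 4], [0, 0, 0, 0, 0, 0, 4], [0, 0, 0, 0, 0, 0, 4]]]}}

```text
clock: 7.33
eef_pos: [618.6, -111.0, 161.5]
tool_rot: [3.139, -0.0, 1.412]
force: [-0.0, 0.3, -2.1]
width: 48.9
```

```bash
python3 p.py 618.6 -109.2 125 81 4 4
python3 - <<'E'
from h import *
for n in('scene',):
    d=snap(n,n+'4');p=read_state()['eef_pos'];print(p)
    if n=='scene':
        cv2.imwrite('pics/s4z.png',cv2.resize(d['img'][150:270,160:300],None,fx=5.5,fy=5.5,interpolation=cv2.INTER_CUBIC))
        W=world(d);q=W[...,2];s=(np.hypot(W[...,0]-p[0]-2,W[...,1]-p[1])<40)&(q>p[2]-55)&(q<p[2]-15);b=W[s][:,:2];print(fixcirc(b,26),circ(b),len(b))
E
```

```text
t 7.33 p [ 618.6 -111.   161.5] rot [ 1.7986e+02 -1.0000e-02  8.0900e+01] w 48.9 F [-0.   0.3 -2.1] N 4
q [ 0.33  0.66 -0.33  1.63  0.26  0.89 -0.26]
[0.04, -0.01, 0.91, 0.001, -0.0, -0.0, 4.0]
[0.09, -0.02, 1.82, 0.001, -0.0, -0.001, 4.0]
[0.13, -0.03, 2.73, 0.002, -0.0, -0.001, 4.0]
[0.18, -0.03, 3.64, 0.002, -0.0, -0.002, 4.0]
[ 618.38689185 -111.06834119  161.3005897 ]
(array([ 617.76060029, -110.91634444]), np.float64(1.1753485189794146)) (np.float64(619.4875330577429), np.float64(-110.90847599213248), np.float64(24.64892808657164)) 214
```

View pics/s4z.png

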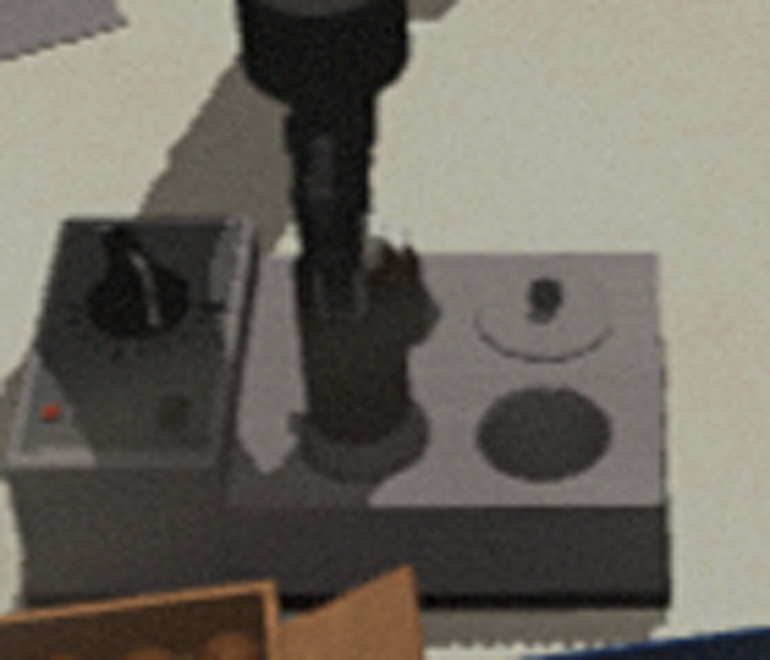

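The bottle hangs just above its well: its foot is centred near (225,228) and the mouth near (226,229). That makes it about 2 mm too far to −y, matching the TCP reading. I'll correct that and go down.

Request:
{"method": "carry_out", "body": {"series": [[[0.2, 0, 0.2, 0, 0, 0, 4], [0.2, 0, 0.5, 0, 0, 0, 4], [0.2, 0, 1, 0, 0, 0, 4], [0.2, 0, 1.3, 0, 0, 0, 4], [0.2, 0, 1.3, 0, 0, 0, 4]]]}}

```text
clock: 7.8
eef_pos: [617.1, -109.1, 146.0]
tool_rot: [-3.14, 0.0, 1.412]
force: [0.4, -0.2, -2.4]
width: 49.2
```

```bash
python3 p.py 618.6 -109.2 115 81 4 5
```

```text
t 7.80 p [ 617.1 -109.1  146. ] rot [-1.7989e+02  1.0000e-02  8.0890e+01] w 49.2 F [ 0.4 -0.2 -2.4] N 5
q [ 0.33  0.68 -0.33  1.64  0.27  0.86 -0.27]
[0.0, 0.03, 0.62, -0.0, 0.0, -0.0, 4.0]
[0.01, 0.06, 1.24, -0.001, 0.0, -0.001, 4.0]
[0.01, 0.09, 1.86, -0.001, 0.0, -0.001, 4.0]
[0.01, 0.12, 2.48, -0.002, 0.0, -0.002, 4.0]
[0.02, 0.15, 3.1, -0.002, 0.0, -0.002, 4.0]
```

Request:
{"method": "carry_out", "body": {"series": [[[0, 0.05, 0.5, 0, 0, 0, 4], [0, 0.05, 1, 0, 0, 0, 4], [0, 0.1, 1.5, 0, 0, 0, 4], [0, 0.1, 2, 0, 0, 0, 4], [0, 0.1, 2.5, 0, 0, 0, 4]]]}}

```text
clock: 8.22
eef_pos: [618.8, -109.3, 121.4]
tool_rot: [-3.141, -0.0, 1.412]
force: [-0.1, 0.8, -1.7]
width: 49.1
```

```bash
python3 p.py 618.6 -109.2 95 81 4 5
```

```text
t 8.22 p [ 618.8 -109.3  121.4] rot [-179.98   -0.     80.89] w 49.1 F [-0.1  0.8 -1.7] N 5
q [ 0.32  0.71 -0.32  1.66  0.28  0.82 -0.28]
[0.0, -0.0, 0.53, -0.0, -0.0, -0.0, 4.0]
[0.0, -0.01, 1.06, -0.0, -0.0, -0.001, 4.0]
[0.0, -0.01, 1.59, -0.0, -0.0, -0.001, 4.0]
[0.0, -0.02, 2.12, -0.0, -0.0, -0.002, 4.0]
[0.0, -0.02, 2.64, -0.0, -0.0, -0.002, 4.0]
```

Request:
{"method": "carry_out", "body": {"series": [[[0, 0, 0.6, 0, 0, 0, 4], [0, 0, 1.2, 0, 0, 0, 4], [0, 0, 1.8, 0, 0, 0, 4], [0, 0, 2.4, 0, 0, 0, 4], [0, 0, 3, 0, 0, 0, 4]]]}}

```text
clock: 8.63
eef_pos: [618.9, -109.3, 91.4]
tool_rot: [-3.142, -0.0, 1.412]
force: [0.7, -0.3, -1.5]
width: 49.3
```

```bash
python3 p.py 618.6 -109.2 84 81 4 5
```

```text
t 8.63 p [ 618.9 -109.3   91.4] rot [-180.     -0.     80.89] w 49.3 F [ 0.7 -0.3 -1.5] N 5
q [ 0.31  0.75 -0.3   1.68  0.3   0.76 -0.29]
[0.0, -0.01, 0.15, -0.0, -0.0, -0.0, 4.0]
[0.0, -0.01, 0.3, -0.0, -0.0, -0.001, 4.0]
[0.0, -0.02, 0.45, -0.0, -0.0, -0.001, 4.0]
[0.0, -0.02, 0.6, -0.0, -0.0, -0.002, 4.0]
[0.0, -0.03, 0.74, -0.0, -0.0, -0.002, 4.0]
```

Request:
{"method": "carry_out", "body": {"series": [[[0, 0, 0.2, 0, 0, 0, 4], [0, 0, 0.4, 0, 0, 0, 4], [0, 0, 0.6, 0, 0, 0, 4], [0, 0, 0.75, 0, 0, 0, 4], [0, 0, 0.75, 0, 0, 0, 4]]]}}

```text
clock: 9.05
eef_pos: [618.8, -109.3, 84.5]
tool_rot: [-3.141, -0.0, 1.412]
force: [0.0, -0.0, -2.7]
width: 49.1
```

```bash
python3 p.py 618.6 -109.2 84 81 4 5
```

```text
t 9.05 p [ 618.8 -109.3   84.5] rot [-179.99   -0.     80.89] w 49.1 F [ 0.  -0.  -2.7] N 5
q [ 0.31  0.76 -0.3   1.68  0.3   0.74 -0.3 ]
[0.0, -0.0, 0.01, -0.0, -0.0, -0.0, 4.0]
[0.0, -0.01, 0.02, -0.0, -0.0, -0.001, 4.0]
[0.0, -0.01, 0.03, -0.0, -0.0, -0.001, 4.0]
[0.0, -0.02, 0.04, -0.0, -0.0, -0.002, 4.0]
[0.0, -0.02, 0.05, -0.0, -0.0, -0.002, 4.0]
```

Request:
{"method": "carry_out", "body": {"series": [[[0, 0, 0.05, 0, 0, 0, 4], [0, 0, 0.1, 0, 0, 0, 4], [0, 0, 0.15, 0, 0, 0, 4], [0, 0, 0.2, 0, 0, 0, 4]]]}}

```text
clock: 9.38
eef_pos: [619.3, -109.4, 83.8]
tool_rot: [3.141, 0.0, 1.412]
force: [-1.2, -0.2, 9.5]
width: 48.6
```

Request:
{"method": "carry_out", "body": {"series": [[[0, 0, -0.05, 0, 0, 0, 5.2], [0, 0, -0.05, 0, 0, 0, 5.6], [0, 0, -0.05, 0, 0, 0, 6.2], [0, 0, -0.05, 0, 0, 0, 6.8], [0, 0, -0.05, 0, 0, 0, 6.8]]]}}

```text
clock: 9.8
eef_pos: [619.0, -109.2, 83.1]
tool_rot: [3.141, -0.0, 1.412]
force: [0.4, 0.2, -0.3]
width: 68.1
```

Request:
{"method": "carry_out", "body": {"series": [[[0, 0, -1, 0, 0, 0, 6.8], [0, 0, -3, 0, 0, 0, 6.8], [0, 0, -6, 0, 0, 0, 6.8], [0, 0, -9.5, 0, 0, 0, 6.8], [0, 0, -13, 0, 0, 0, 6.8]]]}}

```text
clock: 10.22
eef_pos: [618.4, -109.1, 214.9]
tool_rot: [-3.141, -0.0, 1.412]
force: [1.3, -0.6, 0.0]
width: 67.7
```

```bash
python3 p.py 446.7 291.5 260 114 8.5
python3 - <<'E'
from h import *
d=snap('scene','scene5')
cv2.imwrite('pics/s5z.png',cv2.resize(d['img'][150:270,160:300],None,fx=5.5,fy=5.5,interpolation=cv2.INTER_CUBIC))
W=world(d);q=W[...,2];s=(np.hypot(W[...,0]-620,W[...,1]+109)<40)&(q>86)&(q<160);print(W[s].mean(0),W[s].max(0),circ(W[s&(q<110)][:,:2]))
E
```

```text
t 10.22 p [ 618.4 -109.1  214.9] rot [-1.7996e+02 -1.0000e-02  8.0900e+01] w 67.7 F [ 1.3 -0.6  0. ] N 12
q [ 0.34  0.61 -0.35  1.57  0.23  1.01 -0.24]
[3.07, -1.94, -0.37, -0.0, -0.0, -0.048, 8.5]
[6.14, -3.88, -0.75, -0.0, -0.0, -0.096, 8.5]
[9.21, -5.82, -1.12, -0.0, -0.0, -0.144, 8.5]
[12.28, -7.76, -1.49, -0.0, -0.0, -0.193, 8.5]
[15.35, -9.71, -1.87, -0.0, -0.0, -0.241, 8.5]
[ 632.36052777 -109.74801458  116.41522648] [648.4183434  -83.97705458 147.20901207] (np.float64(621.2951790286319), np.float64(-109.65051327329684), np.float64(24.08121469973723))
```

View pics/s5z.png

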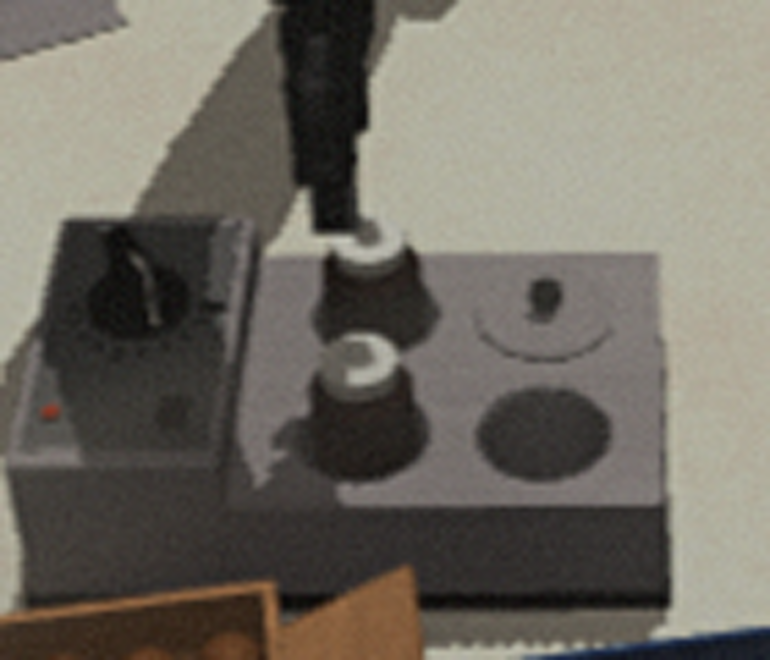

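Bottle_a now stands in the near-pod well at about (226,225), with its tip at the same height as the resident's. Next is bottle_b.

```bash
python3 p.py 447.4 291.5 250 81 8.5
```

```text
t 10.27 p [ 623.2 -109.3  222.9] rot [ 1.7928e+02 -4.0000e-02  8.0880e+01] w 67.8 F [1.5 0.1 4.7] N 12
q [ 0.34  0.6  -0.35  1.56  0.23  1.01 -0.23]
[3.07, -1.97, -0.25, 0.001, -0.0, -0.0, 8.5]
[6.13, -3.95, -0.5, 0.002, -0.0, -0.0, 8.5]
[9.2, -5.92, -0.75, 0.003, -0.0, -0.001, 8.5]
[12.26, -7.89, -0.99, 0.004, -0.0, -0.001, 8.5]
[15.33, -9.86, -1.24, 0.005, -0.0, -0.001, 8.5]
```

Request:
{"method": "carry_out", "body": {"series": [[[2, -1.3, -1, 0, 0, 0, 7], [5.1, -3.3, -1.5, 0, 0, 0, 8], [8.2, -5.3, -2, 0, 0, 0, 8.5], [11.3, -7.3, -2.5, 0, 0, 0, 8.5], [14.4, -9.3, -3, 0, 0, 0, 8.5]]]}}

```text
clock: 10.68
eef_pos: [549.1, 49.0, 244.1]
tool_rot: [3.141, -0.0, 1.411]
force: [0.5, 0.3, 1.0]
width: 84.6
```

```bash
python3 p.py 447.4 291.5 230 81 8.5
```

```text
t 10.68 p [549.1  49.  244.1] rot [ 1.7994e+02 -2.0000e-02  8.0860e+01] w 84.6 F [0.5 0.3 1. ] N 7
q [ 0.12  0.47 -0.38  1.75  0.2   0.97 -0.5 ]
[3.19, -1.98, 0.2, 0.0, -0.0, -0.0, 8.5]
[6.38, -3.97, 0.4, 0.0, -0.0, -0.001, 8.5]
[9.57, -5.95, 0.6, 0.0, -0.0, -0.001, 8.5]
[12.76, -7.94, 0.8, 0.001, -0.0, -0.001, 8.5]
[15.95, -9.92, 1.0, 0.001, -0.0, -0.002, 8.5]
```

Request:
{"method": "carry_out", "body": {"series": [[[3.2, -2, 0.2, 0, 0, 0, 8.5], [6.4, -4, 0.4, 0, 0, 0, 8.5], [9.6, -6, 0.6, 0, 0, 0, 8.5], [12.8, -7.9, 0.8, 0, 0, 0, 8.5], [16, -9.9, 1, 0, 0, 0, 8.5]]]}}

```text
clock: 11.1
eef_pos: [476.8, 222.9, 233.8]
tool_rot: [3.14, -0.001, 1.412]
force: [0.4, 1.1, 0.0]
width: 84.8
```

```bash
python3 p.py 447.4 291.5 220 81 8.5
```

```text
t 11.10 p [476.8 222.9 233.8] rot [ 1.7992e+02 -3.0000e-02  8.0880e+01] w 84.8 F [0.4 1.1 0. ] N 2
q [-0.21  0.44 -0.4   1.82  0.22  0.92 -0.87]
[3.16, -2.0, 0.69, 0.001, -0.0, -0.001, 8.5]
[6.31, -3.99, 1.38, 0.001, -0.001, -0.002, 8.5]
```

Request:
{"method": "carry_out", "body": {"series": [[[3, -1.9, 0.5, 0, 0, 0, 8.5], [5.5, -3.5, 1.5, 0, 0, 0, 8.5], [6.3, -4, 3, 0, 0, 0, 8.5], [6.3, -4, 5, 0, 0, 0, 8.5], [6.3, -4, 7, 0, 0, 0, 8.5]]]}}

```text
clock: 11.52
eef_pos: [447.7, 291.6, 163.4]
tool_rot: [3.14, -0.002, 1.415]
force: [0.7, -0.2, -0.6]
width: 85.5
```

Request:
{"method": "carry_out", "body": {"series": [[[0, 0, 0, 0, 0, 0, 8.5], [0, 0, 0, 0, 0, 0, 8.5], [0, 0, 0, 0, 0, 0, 8.5]]]}}

```text
clock: 11.77
eef_pos: [448.6, 290.2, 164.3]
tool_rot: [3.14, -0.001, 1.411]
force: [0.2, 0.1, 0.2]
width: 84.8
```

```bash
python3 p.py 447.4 291.5 63 81 8.5
```

```text
t 11.77 p [448.6 290.2 164.3] rot [ 1.7993e+02 -7.0000e-02  8.0870e+01] w 84.8 F [0.2 0.1 0.2] N 3
q [-0.37  0.54 -0.38  1.88  0.28  0.76 -1.06]
[0.03, -0.05, 3.38, 0.0, -0.0, -0.001, 8.5]
[0.06, -0.1, 6.75, 0.001, -0.001, -0.002, 8.5]
[0.09, -0.15, 10.13, 0.001, -0.001, -0.002, 8.5]
```

Request:
{"method": "carry_out", "body": {"series": [[[0, -0.1, 3, 0, 0, 0, 8.5], [0.1, -0.1, 6, 0, 0, 0, 8.5], [0.1, -0.1, 8.5, 0, 0, 0, 8.5], [0.1, -0.1, 10.1, 0, 0, 0, 8.5], [0.1, -0.1, 10.1, 0, 0, 0, 8.5]]]}}

```text
clock: 12.18
eef_pos: [446.4, 290.0, 60.6]
tool_rot: [-3.139, 0.002, 1.411]
force: [-0.1, -0.6, 0.9]
width: 85.2
```

Request:
{"method": "carry_out", "body": {"series": [[[0, 0, 0, 0, 0, 0, 8.5], [0, 0, 0, 0, 0, 0, 7], [0, 0, 0, 0, 0, 0, 6], [0, 0, 0, 0, 0, 0, 5], [0, 0, 0, 0, 0, 0, 4]]]}}

```text
clock: 12.6
eef_pos: [448.0, 291.9, 64.2]
tool_rot: [3.139, -0.002, 1.412]
force: [-2.3, -1.2, 9.9]
width: 48.8
```

Request:
{"method": "carry_out", "body": {"series": [[[0, 0, 0, 0, 0, 0, 4], [0, 0, 0, 0, 0, 0, 4], [0, 0, 0, 0, 0, 0, 4], [0, 0, 0, 0, 0, 0, 4]]]}}

```text
clock: 12.93
eef_pos: [448.0, 291.8, 64.1]
tool_rot: [3.139, -0.002, 1.412]
force: [-2.0, -1.2, 9.8]
width: 48.9
```

```bash
python3 p.py 447.4 291.5 200 81 4 5
```

```text
t 12.93 p [448.  291.8  64.1] rot [ 1.7987e+02 -1.1000e-01  8.0880e+01] w 48.9 F [-2.  -1.2  9.8] N 5
q [-0.44  0.69 -0.29  1.96  0.37  0.54 -1.15]
[-0.0, -0.0, -2.72, 0.0, -0.0, -0.0, 4.0]
[-0.0, -0.01, -5.43, 0.001, -0.001, -0.001, 4.0]
[-0.0, -0.01, -8.15, 0.001, -0.001, -0.001, 4.0]
[-0.01, -0.02, -10.87, 0.002, -0.002, -0.002, 4.0]
[-0.01, -0.02, -13.59, 0.002, -0.002, -0.002, 4.0]
```

Request:
{"method": "carry_out", "body": {"series": [[[0, 0, -1, 0, 0, 0, 4], [0, 0, -3, 0, 0, 0, 4], [0, 0, -6.5, 0, 0, 0, 4], [0, 0, -10, 0, 0, 0, 4], [0, 0, -13.5, 0, 0, 0, 4]]]}}

```text
clock: 13.35
eef_pos: [446.5, 290.5, 199.1]
tool_rot: [-3.141, 0.0, 1.412]
force: [0.2, 0.1, -2.7]
width: 48.8
```

```bash
python3 p.py 632.6 -20.3 235 81 4 12
```

```text
t 13.35 p [446.5 290.5 199.1] rot [-1.7996e+02  2.0000e-02  8.0900e+01] w 48.8 F [ 0.2  0.1 -2.7] N 12
q [-0.36  0.5  -0.4   1.85  0.25  0.85 -1.04]
[-2.31, 1.94, -0.3, -0.0, 0.0, -0.0, 4.0]
[-4.63, 3.88, -0.6, -0.0, 0.0, -0.0, 4.0]
[-6.94, 5.82, -0.9, -0.0, 0.0, -0.0, 4.0]
[-9.25, 7.76, -1.2, -0.0, 0.0, -0.001, 4.0]
[-11.56, 9.7, -1.5, -0.0, 0.0, -0.001, 4.0]
```

Request:
{"method": "carry_out", "body": {"series": [[[-1.5, 1.3, -1.5, 0, 0, 0, 4], [-3.8, 3.2, -2.5, 0, 0, 0, 4], [-6.3, 5.3, -3.2, 0, 0, 0, 4], [-8.8, 7.4, -3.6, 0, 0, 0, 4], [-11.3, 9.5, -3.8, 0, 0, 0, 4]]]}}

```text
clock: 13.77
eef_pos: [523.6, 163.0, 236.8]
tool_rot: [3.14, -0.001, 1.412]
force: [0.9, -0.1, -2.6]
width: 48.9
```

```bash
python3 p.py 632.6 -20.3 235 81 4 7
```

```text
t 13.77 p [523.6 163.  236.8] rot [ 1.7991e+02 -3.0000e-02  8.0920e+01] w 48.9 F [ 0.9 -0.1 -2.6] N 7
q [-0.08  0.47 -0.4   1.76  0.22  0.95 -0.73]
[-2.34, 1.95, 0.03, 0.0, -0.0, -0.0, 4.0]
[-4.68, 3.9, 0.06, 0.0, -0.0, -0.0, 4.0]
[-7.02, 5.85, 0.08, 0.001, -0.0, -0.001, 4.0]
[-9.36, 7.8, 0.11, 0.001, -0.0, -0.001, 4.0]
[-11.7, 9.76, 0.14, 0.001, -0.0, -0.001, 4.0]
```

Request:
{"method": "carry_out", "body": {"series": [[[-2.5, 2.1, 0, 0, 0, 0, 4], [-5, 4.2, 0, 0, 0, 0, 4], [-7.5, 6.3, 0, 0, 0, 0, 4], [-10, 8.3, 0, 0, 0, 0, 4], [-12.3, 10.3, 0, 0, 0, 0, 4]]]}}

```text
clock: 14.18
eef_pos: [605.2, 24.3, 235.8]
tool_rot: [-3.141, 0.001, 1.411]
force: [1.2, 0.1, -2.0]
width: 48.6
```

```bash
python3 p.py 632.6 -20.3 210 81 4 4
```

```text
t 14.18 p [605.2  24.3 235.8] rot [-1.7998e+02  3.0000e-02  8.0840e+01] w 48.6 F [ 1.2  0.1 -2. ] N 4
q [ 0.15  0.56 -0.38  1.61  0.23  1.02 -0.46]
[-0.99, 0.85, 0.64, -0.0, 0.0, -0.001, 4.0]
[-1.98, 1.71, 1.29, -0.0, 0.0, -0.001, 4.0]
[-2.98, 2.56, 1.93, -0.0, 0.0, -0.002, 4.0]
[-3.97, 3.41, 2.58, -0.0, 0.001, -0.003, 4.0]
```

Request:
{"method": "carry_out", "body": {"series": [[[-1.8, 1.6, 0.2, 0, 0, 0, 4], [-3.2, 2.7, 0.6, 0, 0, 0, 4], [-4, 3.4, 1.2, 0, 0, 0, 4], [-4, 3.4, 1.9, 0, 0, 0, 4], [-4, 3.4, 2.5, 0, 0, 0, 4]]]}}

```text
clock: 14.6
eef_pos: [631.6, -17.7, 209.3]
tool_rot: [-3.14, -0.001, 1.412]
force: [-0.6, 0.2, -2.9]
width: 48.8
```

Request:
{"method": "carry_out", "body": {"series": [[[0, 0, 1, 0, 0, 0, 4], [0, 0, 2, 0, 0, 0, 4], [0, 0, 3, 0, 0, 0, 4], [0, 0, 4, 0, 0, 0, 4], [0, 0, 4.5, 0, 0, 0, 4]]]}}

```text
clock: 15.02
eef_pos: [631.3, -17.7, 163.2]
tool_rot: [-3.139, 0.0, 1.413]
force: [-0.5, 0.6, -2.8]
width: 49.0
```

Request:
{"method": "carry_out", "body": {"series": [[[0, 0, 0, 0, 0, 0, 4], [0, 0, 0, 0, 0, 0, 4], [0, 0, 0, 0, 0, 0, 4], [0, 0, 0, 0, 0, 0, 4]]]}}

```text
clock: 15.35
eef_pos: [633.0, -18.3, 165.8]
tool_rot: [3.14, -0.0, 1.412]
force: [0.1, -0.2, -2.7]
width: 48.8
```

```bash
python3 p.py 632.8 -20.3 125 81 4 4
python3 - <<'E'
from h import *
for n in('scene',):
    d=snap(n,n+'6');p=read_state()['eef_pos'];print(p)
    cv2.imwrite('pics/s6z.png',cv2.resize(d['img'][150:270,160:300],None,fx=5.5,fy=5.5,interpolation=cv2.INTER_CUBIC))
E
```

```text
t 15.35 p [633.  -18.3 165.8] rot [ 1.7992e+02 -2.0000e-02  8.0880e+01] w 48.8 F [ 0.1 -0.2 -2.7] N 4
q [ 0.2   0.67 -0.35  1.61  0.27  0.91 -0.41]
[-0.05, 0.0, 1.02, 0.0, -0.0, -0.001, 4.0]
[-0.1, 0.0, 2.04, 0.001, -0.0, -0.001, 4.0]
[-0.16, 0.0, 3.06, 0.001, -0.0, -0.002, 4.0]
[-0.21, 0.0, 4.08, 0.001, -0.0, -0.002, 4.0]
[632.96749267 -18.27330384 165.78249364]
```

View pics/s6z.png

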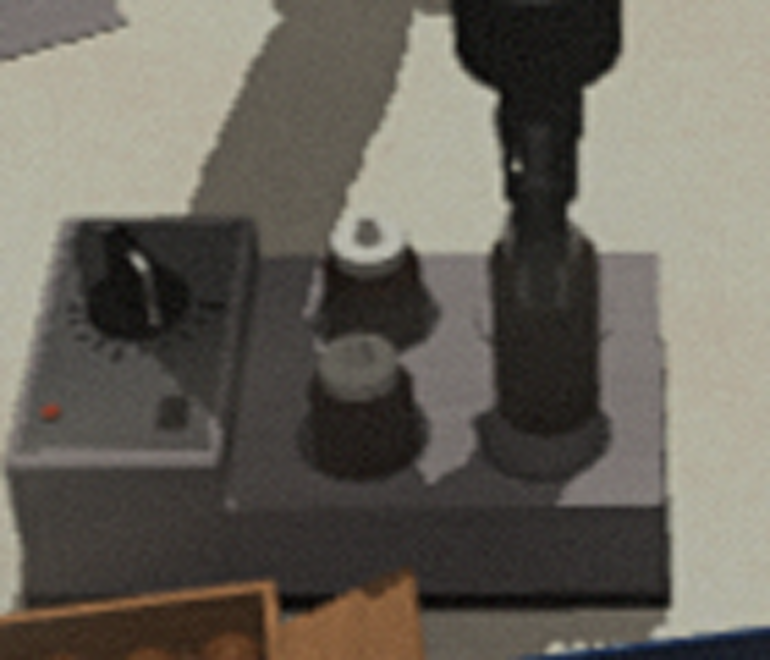

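Bottle_b hangs over the second well: its foot is at about (259,227) and the mouth at (258,229). It sits about 2 mm too far to +y, which agrees with the TCP reading.

Request:
{"method": "carry_out", "body": {"series": [[[-0.1, 0, 0.2, 0, 0, 0, 4], [-0.2, 0, 0.6, 0, 0, 0, 4], [-0.2, 0, 1.1, 0, 0, 0, 4], [-0.2, 0, 1.6, 0, 0, 0, 4], [-0.2, 0, 2, 0, 0, 0, 4]]]}}

```text
clock: 15.82
eef_pos: [631.8, -20.4, 144.2]
tool_rot: [-3.141, 0.0, 1.412]
force: [-0.7, -0.7, -2.5]
width: 48.5
```

```bash
python3 p.py 632.8 -20.3 115 81 4 5
```

```text
t 15.82 p [631.8 -20.4 144.2] rot [-1.7995e+02  1.0000e-02  8.0880e+01] w 48.5 F [-0.7 -0.7 -2.5] N 5
q [ 0.19  0.69 -0.34  1.63  0.29  0.87 -0.42]
[0.01, 0.02, 0.58, -0.0, 0.0, -0.0, 4.0]
[0.01, 0.04, 1.17, -0.0, 0.0, -0.001, 4.0]
[0.02, 0.06, 1.75, -0.001, 0.0, -0.001, 4.0]
[0.02, 0.08, 2.34, -0.001, 0.0, -0.002, 4.0]
[0.03, 0.1, 2.92, -0.001, 0.0, -0.002, 4.0]
```

Request:
{"method": "carry_out", "body": {"series": [[[0, 0.05, 0.5, 0, 0, 0, 4], [0, 0.05, 1, 0, 0, 0, 4], [0, 0.05, 1.5, 0, 0, 0, 4], [0, 0.05, 2, 0, 0, 0, 4], [0, 0.05, 2.5, 0, 0, 0, 4]]]}}

```text
clock: 16.23
eef_pos: [632.6, -20.3, 119.5]
tool_rot: [-3.141, -0.0, 1.412]
force: [-0.7, 0.4, -2.4]
width: 49.0
```

Request:
{"method": "carry_out", "body": {"series": [[[0, 0, 0.6, 0, 0, 0, 4], [0, 0, 1.2, 0, 0, 0, 4], [0, 0, 1.8, 0, 0, 0, 4], [0, 0, 2.4, 0, 0, 0, 4], [0, 0, 2.9, 0, 0, 0, 4]]]}}

```text
clock: 16.65
eef_pos: [632.5, -20.4, 90.3]
tool_rot: [-3.141, 0.0, 1.412]
force: [0.4, -0.0, -2.2]
width: 48.9
```

```bash
python3 p.py 632.8 -20.3 84 81 4 5
```

```text
t 16.65 p [632.5 -20.4  90.3] rot [-179.98    0.     80.89] w 48.9 F [ 0.4 -0.  -2.2] N 5
q [ 0.18  0.76 -0.32  1.66  0.32  0.77 -0.45]
[0.0, 0.01, 0.13, -0.0, 0.0, -0.0, 4.0]
[0.0, 0.01, 0.25, -0.0, 0.0, -0.001, 4.0]
[0.01, 0.02, 0.38, -0.0, 0.0, -0.001, 4.0]
[0.01, 0.02, 0.51, -0.0, 0.0, -0.002, 4.0]
[0.01, 0.03, 0.63, -0.0, 0.0, -0.002, 4.0]
```

Request:
{"method": "carry_out", "body": {"series": [[[0, 0, 0.2, 0, 0, 0, 4], [0, 0, 0.4, 0, 0, 0, 4], [0, 0, 0.55, 0, 0, 0, 4], [0, 0, 0.65, 0, 0, 0, 4], [0, 0, 0.7, 0, 0, 0, 4]]]}}

```text
clock: 17.07
eef_pos: [632.8, -20.3, 84.4]
tool_rot: [3.141, 0.0, 1.412]
force: [-0.4, -0.4, 0.5]
width: 49.0
```

Request:
{"method": "carry_out", "body": {"series": [[[0, 0, 0.05, 0, 0, 0, 4], [0, 0, 0.05, 0, 0, 0, 4]]]}}

```text
clock: 17.23
eef_pos: [632.8, -20.3, 84.3]
tool_rot: [3.141, 0.0, 1.412]
force: [-1.6, -1.0, 2.3]
width: 48.7
```

Touching the floor, so I'll release.

Request:
{"method": "carry_out", "body": {"series": [[[0, 0, 0.05, 0, 0, 0, 4], [0, 0, 0.05, 0, 0, 0, 5.2], [0, 0, 0.05, 0, 0, 0, 5.8], [0, 0, 0.05, 0, 0, 0, 6.8], [0, 0, 0, 0, 0, 0, 6.8]]]}}

```text
clock: 17.65
eef_pos: [632.9, -20.3, 83.6]
tool_rot: [3.141, -0.0, 1.412]
force: [-0.8, 0.4, -0.8]
width: 67.8
```

Request:
{"method": "carry_out", "body": {"series": [[[0, 0, 0, 0, 0, 0, 6.8], [0, 0, -1.5, 0, 0, 0, 6.8], [0, 0, -4, 0, 0, 0, 6.8], [0, 0, -7.5, 0, 0, 0, 6.8], [0, 0, -11, 0, 0, 0, 6.8]]]}}

```text
clock: 18.07
eef_pos: [631.9, -20.3, 194.0]
tool_rot: [-3.139, 0.0, 1.412]
force: [0.8, -0.2, 0.5]
width: 68.4
```

Request:
{"method": "carry_out", "body": {"series": [[[0, 0, -3, 0, 0, 0, 6.8], [0, 0, -5, 0, 0, 0, 6.8], [0, 0, -6, 0, 0, 0, 6.8]]]}}

```text
clock: 18.32
eef_pos: [634.3, -20.1, 257.2]
tool_rot: [3.136, -0.001, 1.412]
force: [0.2, 0.5, 0.2]
width: 67.8
```

```bash
python3 - <<'E'
from h import *
d=snap('scene','scene7');print(read_state()['eef_pos'],read_state()['width'])
cv2.imwrite('pics/s7z.png',cv2.resize(d['img'][150:270,160:300],None,fx=5.5,fy=5.5,interpolation=cv2.INTER_CUBIC))
W=world(d);q=W[...,2]
for c in((620,-109),(634,-20)):
    s=(np.hypot(W[...,0]-c[0],W[...,1]-c[1])<40)&(q>86)&(q<160);print(W[s].max(0),circ(W[s&(q<110)][:,:2]))
E
```

```text
[634.62032042 -20.14827883 257.58934104] 67.933428445134
[648.27009148 -84.03308149 148.95183453] (np.float64(620.6366906304872), np.float64(-109.47953677703981), np.float64(24.30530562603299))
[660.54213468   4.87969433 149.022833  ] (np.float64(633.2778348149812), np.float64(-20.711608685500323), np.float64(24.270274209940837))
```

View pics/s7z.png

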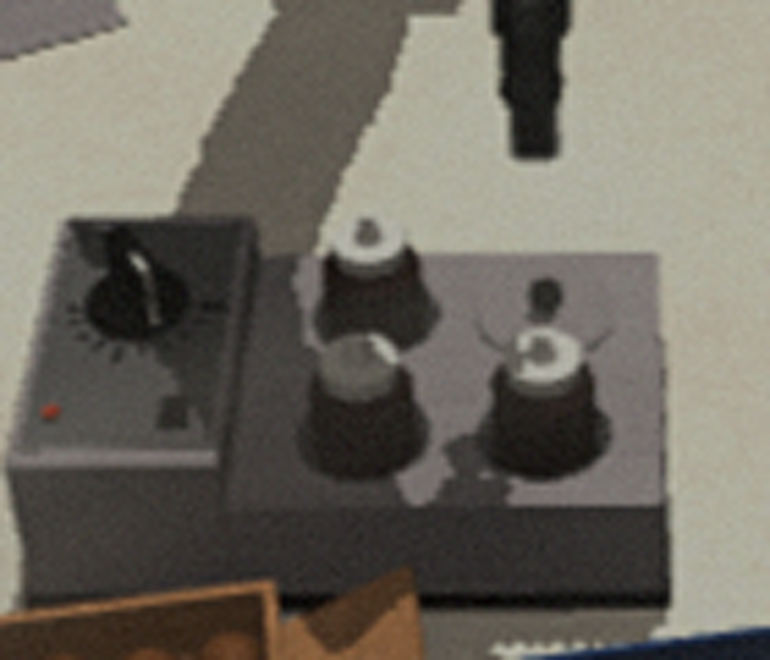

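Both bottles are in: caps at (226,217) and (260,214), tips at about 149 mm. Now I'll measure the dial.

```bash
python3 - <<'E'
from h import *
for f in('top0','scene0'):
    d=np.load('pics/%s.npz'%f);W=world(d);q=W[...,2]
    s=(np.hypot(W[...,0]-538,W[...,1]+214)<38)&(q>140)&(q<165)
    p=W[s]; r=cv2.minAreaRect(p[:,:2].astype(np.float32)); c,_,vt=None,*np.linalg.svd(p[:,:2]-p[:,:2].mean(0))[1:]
    print(f,len(p),p.mean(0),r,'axis az',np.degrees(np.arctan2(vt[0,1],vt[0,0]))%180, q[s].max())
    # white pixels
    g=cv2.cvtColor(d['img'],cv2.COLOR_BGR2GRAY); w=s&(g>90)
    s2=(np.hypot(W[...,0]-538,W[...,1]+214)<30)&(q>112); w=s2&(g>g[s2].mean()+35); v,u=np.nonzero(w)
    print(len(u),np.c_[u,v,g[w]].tolist()[:14],W[w].round(0).tolist()[:14])
d=np.load('pics/top0.npz');cv2.imwrite('pics/dz.png',cv2.resize(d['img'][165:212,300:347],None,fx=12,fy=12,interpolation=cv2.INTER_CUBIC))
E
python3 p.py 538 -215.3 230 20 5
```

```text
top0 67 [ 534.23490897 -214.24309624  149.13488533] ((535.0691528320312, -214.32635498046875), (43.990684509277344, 15.282941818237305), 21.607419967651367) axis az 21.874865866197382 156.30306043128576
26 [[321, 180, 57], [323, 180, 61], [316, 181, 76], [315, 182, 76], [318, 182, 103], [320, 182, 67], [326, 182, 64], [313, 183, 76], [320, 183, 171], [327, 183, 70], [313, 184, 77], [320, 184, 109], [321, 184, 69], [313, 185, 81]] [[565.0, -217.0, 112.0], [565.0, -223.0, 112.0], [561.0, -200.0, 116.0], [558.0, -197.0, 112.0], [558.0, -206.0, 122.0], [555.0, -208.0, 152.0], [559.0, -233.0, 115.0], [555.0, -191.0, 114.0], [552.0, -209.0, 146.0], [556.0, -236.0, 113.0], [552.0, -191.0, 114.0], [549.0, -209.0, 144.0], [549.0, -212.0, 148.0], [548.0, -191.0, 116.0]]
scene0 66 [ 540.55330561 -215.67326899  147.2285463 ] ((538.8583984375, -215.70465087890625), (46.0480842590332, 13.843162536621094), 19.38348960876465) axis az 21.356753945839923 152.91102335669564
10 [[184, 196, 104], [185, 196, 84], [184, 197, 131], [185, 197, 142], [186, 197, 78], [185, 198, 135], [186, 198, 108], [185, 199, 68], [186, 199, 72], [188, 208, 78]] [[543.0, -212.0, 151.0], [539.0, -210.0, 147.0], [547.0, -212.0, 151.0], [547.0, -210.0, 150.0], [547.0, -207.0, 149.0], [551.0, -210.0, 150.0], [553.0, -207.0, 151.0], [559.0, -210.0, 153.0], [558.0, -207.0, 152.0], [557.0, -206.0, 118.0]]
t 18.37 p [634.6 -20.1 257.6] rot [ 1.7964e+02 -6.0000e-02  8.0880e+01] w 67.9 F [0.5 0.1 1.3] N 10
q [ 0.21  0.58 -0.38  1.5   0.23  1.1  -0.37]
[-2.08, -0.65, 0.27, 0.001, -0.0, 0.106, 5.0]
[-4.16, -1.29, 0.54, 0.001, -0.001, 0.212, 5.0]
[-6.24, -1.94, 0.81, 0.002, -0.001, 0.319, 5.0]
[-8.32, -2.59, 1.08, 0.002, -0.002, 0.425, 5.0]
[-10.4, -3.23, 1.35, 0.003, -0.002, 0.531, 5.0]
```

View pics/dz.png

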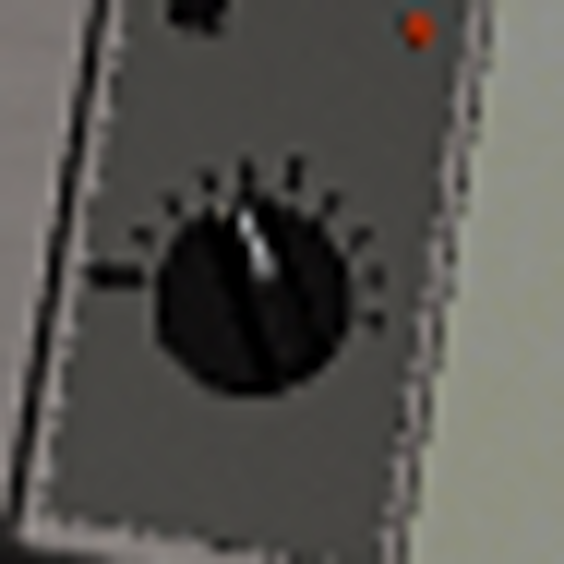

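Pointer azimuth is about 21.5°. With the warmer yawed −9° that is step 3, so it needs four clicks: from tool yaw 21° to −59°.

Request:
{"method": "carry_out", "body": {"series": [[[-2.1, -0.6, 0.2, 0, 0, 0.1, 6], [-4.2, -1.3, 0.4, 0, 0, 0.2, 5], [-6.2, -1.9, 0.6, 0, 0, 0.31, 5], [-8.3, -2.6, 0.9, 0, 0, 0.42, 5], [-10.4, -3.2, 1.2, 0, 0, 0.53, 5]]]}}

```text
clock: 18.78
eef_pos: [583.0, -118.7, 239.7]
tool_rot: [-3.139, 0.002, 0.876]
force: [0.4, -0.1, 0.1]
width: 49.8
```

```bash
python3 p.py 537.5 -215 220 21.3 5
```

```text
t 18.78 p [ 583.  -118.7  239.7] rot [-1.7986e+02  9.0000e-02  5.0220e+01] w 49.8 F [ 0.4 -0.1  0.1] N 5
q [ 0.31  0.53 -0.24  1.63  0.14  1.   -0.67]
[-2.06, 0.53, 0.4, -0.0, 0.0, 0.101, 5.0]
[-4.12, 1.07, 0.79, -0.001, 0.001, 0.202, 5.0]
[-6.18, 1.6, 1.19, -0.001, 0.001, 0.303, 5.0]
[-8.24, 2.14, 1.59, -0.002, 0.002, 0.404, 5.0]
[-10.31, 2.67, 1.98, -0.002, 0.002, 0.505, 5.0]
```

Request:
{"method": "carry_out", "body": {"series": [[[-2.1, 0.5, 0.4, 0, 0, 0.1, 5], [-4.1, 1.1, 0.8, 0, 0, 0.2, 5], [-6.2, 1.6, 1.2, 0, 0, 0.3, 5], [-8.2, 2.1, 1.6, 0, 0, 0.4, 5], [-10.3, 2.7, 2, 0, 0, 0.505, 5]]]}}

```text
clock: 19.2
eef_pos: [538.4, -215.0, 219.7]
tool_rot: [-3.14, 0.002, 0.372]
force: [0.1, -1.5, 0.4]
width: 49.9
```

Request:
{"method": "carry_out", "body": {"series": [[[0, 0, 0, 0, 0, 0, 4.5], [0, 0, 0, 0, 0, 0, 4.5], [0, 0, 0, 0, 0, 0, 4.5]]]}}

```text
clock: 19.45
eef_pos: [539.9, -213.5, 220.7]
tool_rot: [-3.14, 0.001, 0.379]
force: [0.6, -0.1, 0.1]
width: 45.2
```

```bash
python3 p.py 537.5 -215 170 21.3 4.5 3;python3 - <<'E'
from h import *
d=snap('scene','scene8');s=read_state();p=s['eef_pos'];print(p)
c=np.linalg.inv(np.array(d['T']))@np.r_[p,1];print((d['mtx']@c[:3])[:2]/c[2])
cv2.imwrite('pics/s8z.png',cv2.resize(d['img'][130:250,130:270],None,fx=5.5,fy=5.5,interpolation=cv2.INTER_CUBIC))
E
```

```text
t 19.45 p [ 539.9 -213.5  220.7] rot [-1.799e+02  3.000e-02  2.171e+01] w 45.2 F [ 0.6 -0.1  0.1] N 3
q [ 0.39  0.52 -0.1   1.7   0.06  0.93 -0.92]
[-0.09, 0.02, 1.69, -0.001, 0.0, 0.002, 4.5]
[-0.19, 0.04, 3.38, -0.001, 0.0, 0.005, 4.5]
[-0.28, 0.06, 5.07, -0.002, 0.001, 0.007, 4.5]
[ 540.32300116 -213.06366972  220.97170304]
[180.42972029 175.22102459]
```

View pics/s8z.png

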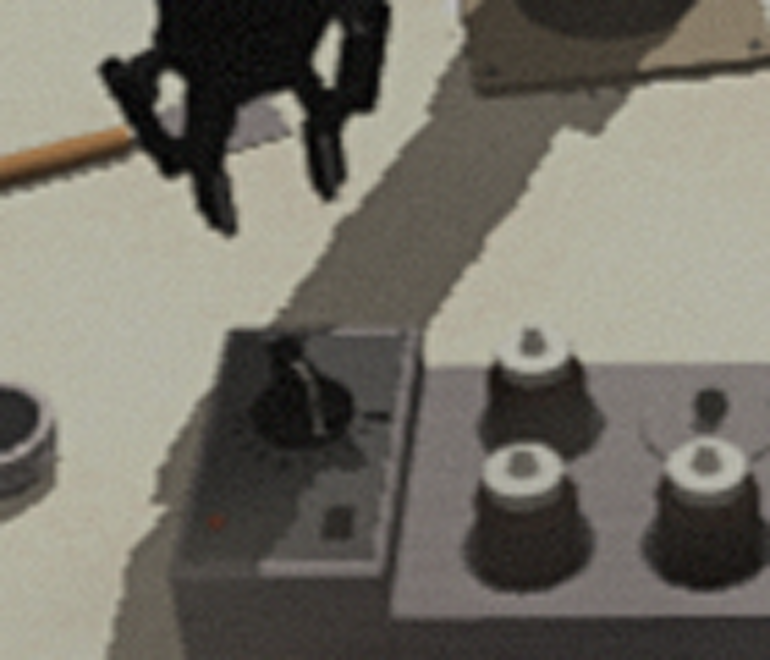

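Request:
{"method": "carry_out", "body": {"series": [[[-0.1, 0, 1.7, 0, 0, 0, 4.5], [-0.2, 0, 3.4, 0, 0, 0, 4.5], [-0.3, 0, 5, 0, 0, 0, 4.5], [-0.3, 0.1, 6, 0, 0, 0.01, 4.5], [-0.3, 0.1, 6, 0, 0, 0.01, 4.5]]]}}

```text
clock: 19.92
eef_pos: [536.6, -215.2, 159.5]
tool_rot: [-3.139, 0.003, 0.368]
force: [-0.1, -0.5, -0.6]
width: 44.8
```

Request:
{"method": "carry_out", "body": {"series": [[[0, 0, 0, 0, 0, 0, 4.5], [0, 0, 0, 0, 0, 0, 4.5], [0, 0, 0, 0, 0, 0, 4.5]]]}}

```text
clock: 20.17
eef_pos: [538.5, -216.7, 162.6]
tool_rot: [3.14, -0.002, 0.367]
force: [0.1, 0.2, -0.5]
width: 45.2
```

```bash
python3 p.py 537.5 -215 125 21.3 4.5 4
```

```text
t 20.17 p [ 538.5 -216.7  162.6] rot [ 1.7993e+02 -9.0000e-02  2.1050e+01] w 45.2 F [ 0.1  0.2 -0.5] N 4
q [ 0.39  0.58 -0.09  1.77  0.07  0.79 -0.93]
[-0.01, -0.05, 0.94, 0.0, -0.0, -0.001, 4.5]
[-0.02, -0.1, 1.88, 0.001, -0.001, -0.002, 4.5]
[-0.03, -0.15, 2.82, 0.001, -0.001, -0.003, 4.5]
[-0.04, -0.19, 3.76, 0.001, -0.002, -0.004, 4.5]
```

Request:
{"method": "carry_out", "body": {"series": [[[0, -0.1, 0.9, 0, 0, 0, 4.5], [0, -0.1, 1.9, 0, 0, 0, 4.5], [0, -0.2, 2.8, 0, 0, 0, 4.5], [0, -0.2, 3.5, 0, 0, 0, 4.5], [0, -0.2, 3.7, 0, 0, 0, 4.5]]]}}

```text
clock: 20.58
eef_pos: [535.6, -214.3, 122.7]
tool_rot: [-3.139, 0.002, 0.367]
force: [-0.4, -0.3, 1.0]
width: 44.9
```

Request:
{"method": "carry_out", "body": {"series": [[[0, 0, 0, 0, 0, 0, 4.5], [0, 0, 0, 0, 0, 0, 4.5], [0, 0, 0, 0, 0, 0, 4.5]]]}}

```text
clock: 20.83
eef_pos: [537.1, -215.0, 124.9]
tool_rot: [3.141, -0.001, 0.367]
force: [-0.2, 0.2, 0.4]
width: 45.2
```

```bash
python3 p.py 537.5 -215 125 21.3 4.5 4
```

```text
t 20.83 p [ 537.1 -215.   124.9] rot [ 1.7998e+02 -3.0000e-02  2.1010e+01] w 45.2 F [-0.2  0.2  0.4] N 4
q [ 0.39  0.63 -0.08  1.8   0.08  0.71 -0.94]
[0.01, 0.0, -0.0, 0.0, -0.0, -0.001, 4.5]
[0.02, 0.01, -0.01, 0.0, -0.0, -0.003, 4.5]
[0.02, 0.01, -0.01, 0.0, -0.0, -0.004, 4.5]
[0.03, 0.02, -0.01, 0.0, -0.001, -0.005, 4.5]
```

Request:
{"method": "carry_out", "body": {"series": [[[0, 0, 0, 0, 0, 0, 3], [0, 0, 0, 0, 0, 0, 2], [0, 0, 0, 0, 0, 0, 1.2], [0, 0, 0, 0, 0, 0, 0.8], [0, 0, 0, 0, 0, 0, 0.8]]]}}

```text
clock: 21.25
eef_pos: [537.4, -215.6, 125.3]
tool_rot: [3.14, -0.001, 0.366]
force: [-0.2, -2.8, 4.0]
width: 10.7
```

Request:
{"method": "carry_out", "body": {"series": [[[0, 0, 0, 0, 0, 0, 0.8], [0, 0, 0, 0, 0, 0, 0.8]]]}}

```text
clock: 21.42
eef_pos: [537.4, -215.6, 125.2]
tool_rot: [3.14, -0.001, 0.366]
force: [0.1, -3.2, 6.5]
width: 11.0
```

```bash
python3 p.py 537.5 -215 125 21 0.8 4; python3 -c "
from h import *
print(read_state()['torque'])"
```

```text
t 21.42 p [ 537.4 -215.6  125.2] rot [ 1.7991e+02 -6.0000e-02  2.0990e+01] w 11.0 F [ 0.1 -3.2  6.5] N 4
q [ 0.39  0.63 -0.08  1.8   0.08  0.71 -0.94]
[0.01, -0.01, 0.01, 0.0, -0.0, -0.0, 0.8]
[0.02, -0.03, 0.01, 0.001, -0.001, -0.0, 0.8]
[0.02, -0.04, 0.02, 0.001, -0.001, -0.0, 0.8]
[0.03, -0.05, 0.02, 0.002, -0.001, -0.0, 0.8]
[-0.60025047 -0.04129785  0.02212337]
```

Request:
{"method": "carry_out", "body": {"series": [[[0, 0, 0, 0, 0, 0.08, 0.8], [0, 0, 0, 0, 0, 0.17, 0.8], [0, 0, 0, 0, 0, 0.26, 0.8], [0, 0, 0, 0, 0, 0.35, 0.8], [0, 0, 0, 0, 0, 0.44, 0.8]]]}}

```text
clock: 21.83
eef_pos: [537.4, -215.9, 125.2]
tool_rot: [3.14, -0.002, -0.078]
force: [0.9, -2.5, 4.2]
width: 10.8
```

```bash
python3 p.py 537.4 -215.6 125 -59 0.8
```

```text
t 21.83 p [ 537.4 -215.9  125.2] rot [ 1.7992e+02 -1.0000e-01 -4.4400e+00] w 10.8 F [ 0.9 -2.5  4.2] N 9
q [ 0.3   0.63  0.04  1.81 -0.04  0.7  -1.28]
[0.0, -0.0, 0.0, 0.0, -0.0, 0.106, 0.8]
[0.0, -0.01, 0.01, 0.0, -0.001, 0.212, 0.8]
[0.0, -0.01, 0.01, 0.0, -0.001, 0.317, 0.8]
[0.0, -0.01, 0.01, 0.0, -0.001, 0.423, 0.8]
[0.0, -0.01, 0.01, 0.0, -0.001, 0.529, 0.8]
```

Request:
{"method": "carry_out", "body": {"series": [[[0, 0, 0, 0, 0, 0.1, 0.8], [0, 0, 0, 0, 0, 0.2, 0.8], [0, 0, 0, 0, 0, 0.3, 0.8], [0, 0, 0, 0, 0, 0.4, 0.8], [0, 0, 0, 0, 0, 0.5, 0.8]]]}}

```text
clock: 22.25
eef_pos: [537.4, -216.1, 125.3]
tool_rot: [3.141, -0.003, -0.578]
force: [-0.4, -3.6, 5.0]
width: 10.4
```

```bash
python3 p.py 537.4 -215.6 125 -59 0.8
```

```text
t 22.25 p [ 537.4 -216.1  125.3] rot [ 1.7996e+02 -1.5000e-01 -3.3140e+01] w 10.4 F [-0.4 -3.6  5. ] N 4
q [ 0.21  0.64  0.19  1.81 -0.17  0.71 -1.65]
[-0.01, -0.01, 0.01, 0.0, -0.001, 0.113, 0.8]
[-0.01, -0.02, 0.01, 0.0, -0.001, 0.226, 0.8]
[-0.02, -0.03, 0.02, 0.0, -0.002, 0.338, 0.8]
[-0.03, -0.04, 0.03, 0.0, -0.003, 0.451, 0.8]
```

Request:
{"method": "carry_out", "body": {"series": [[[0, 0, 0, 0, 0, 0.11, 0.8], [0, 0, 0, 0, 0, 0.22, 0.8], [0, 0, 0, 0, 0, 0.33, 0.8], [0, 0, 0, 0, 0, 0.42, 0.8], [0, 0, 0, 0, 0, 0.45, 0.8]]]}}

```text
clock: 22.67
eef_pos: [537.2, -216.4, 125.2]
tool_rot: [3.141, -0.003, -1.028]
force: [-0.5, -4.1, 6.0]
width: 10.8
```

Request:
{"method": "carry_out", "body": {"series": [[[0, 0, 0, 0, 0, 0, 0.8], [0, 0, 0, 0, 0, 0, 0.8]]]}}

```text
clock: 22.83
eef_pos: [537.2, -216.4, 125.2]
tool_rot: [-3.142, -0.003, -1.024]
force: [-0.2, -3.7, 5.8]
width: 11.0
```

```bash
python3 p.py 537.4 -215.6 125 -59 0.8;python3 -c "
from h import *
print(read_state()['torque'])"
```

```text
t 22.83 p [ 537.2 -216.4  125.2] rot [-1.800e+02 -1.600e-01 -5.868e+01] w 11.0 F [-0.2 -3.7  5.8] N 1
q [ 0.13  0.65  0.32  1.81 -0.29  0.72 -1.99]
[-0.05, -0.06, 0.02, -0.0, -0.003, 0.006, 0.8]
[-0.80468184  0.14759038 -0.02476252]
```

Yaw is −58.7°. Torque about z is near zero, so the dial is in its click. Releasing and backing off upward.

Request:
{"method": "carry_out", "body": {"series": [[[0, 0, 0, 0, 0, 0, 1.8], [0, 0, 0, 0, 0, 0, 3], [0, 0, 0, 0, 0, 0, 4.5], [0, 0, 0, 0, 0, 0, 4.5], [0, 0, 0, 0, 0, 0, 4.5]]]}}

```text
clock: 23.25
eef_pos: [536.6, -214.1, 124.3]
tool_rot: [3.141, 0.001, -1.023]
force: [0.4, 0.6, 0.4]
width: 45.2
```

Request:
{"method": "carry_out", "body": {"series": [[[0, 0, -1, 0, 0, 0, 4.5], [0, 0, -3, 0, 0, 0, 4.5], [0, 0, -6, 0, 0, 0, 4.5], [0, 0, -9.5, 0, 0, 0, 4.5], [0, 0, -13, 0, 0, 0, 4.5]]]}}

```text
clock: 23.67
eef_pos: [536.2, -214.6, 256.4]
tool_rot: [3.141, 0.001, -1.023]
force: [0.7, 0.6, 0.1]
width: 45.0
```

```bash
python3 p.py 400 -400 280 -10 4.5
```

```text
t 23.67 p [ 536.2 -214.6  256.4] rot [ 1.7996e+02  4.0000e-02 -5.8640e+01] w 45.0 F [0.7 0.6 0.1] N 8
q [ 0.08  0.5   0.38  1.67 -0.21  1.01 -2.06]
[1.09, 2.66, -0.29, 0.0, 0.0, -0.106, 4.5]
[2.19, 5.32, -0.59, 0.0, 0.0, -0.212, 4.5]
[3.28, 7.98, -0.88, 0.0, 0.0, -0.318, 4.5]
[4.37, 10.64, -1.18, 0.0, 0.0, -0.424, 4.5]
[5.46, 13.3, -1.47, 0.0, 0.001, -0.531, 4.5]
```

Request:
{"method": "carry_out", "body": {"series": [[[1.1, 2.7, -0.3, 0, 0, -0.1, 4.5], [2.2, 5.3, -0.6, 0, 0, -0.2, 4.5], [3.3, 8, -0.9, 0, 0, -0.3, 4.5], [4.4, 10.6, -1.2, 0, 0, -0.4, 4.5], [5.5, 13.3, -1.5, 0, 0, -0.5, 4.5]]]}}

```text
clock: 24.08
eef_pos: [451.1, -331.8, 270.7]
tool_rot: [-3.142, -0.001, -0.518]
force: [1.4, -0.4, 0.1]
width: 44.8
```

Request:
{"method": "carry_out", "body": {"series": [[[1, 3, -0.3, 0, 0, 0, 4.5], [1.5, 6, -0.6, 0, 0, 0, 4.5], [2, 9, -0.9, 0, 0, 0, 4.5], [2, 11, -1.2, 0, 0, 0, 4.5], [2, 11, -1.2, 0, 0, 0, 4.5]]]}}

```text
clock: 24.5
eef_pos: [410.1, -441.9, 283.1]
tool_rot: [3.137, -0.001, -0.531]
force: [-0.7, -0.7, 0.7]
width: 44.8
```

Request:
{"method": "carry_out", "body": {"series": [[[0, 0, 0, 0, 0, 0, 4.5], [0, 0, 0, 0, 0, 0, 4.5], [0, 0, 0, 0, 0, 0, 4.5]]]}}

```text
clock: 24.75
eef_pos: [415.3, -434.7, 281.7]
tool_rot: [-3.14, 0.0, -0.521]
force: [0.6, 0.7, -0.2]
width: 45.0
```

```bash
python3 - <<'E'
from h import *
for f in('top','scene'):
    d=snap(f,f+'9');W=world(d);q=W[...,2]
    s=(np.hypot(W[...,0]-538,W[...,1]+214)<38)&(q>140)&(q<165);p=W[s]
    if len(p)>10:
        vt=np.linalg.svd(p[:,:2]-p[:,:2].mean(0))[2];print(f,len(p),p.mean(0),cv2.minAreaRect(p[:,:2].astype(np.float32)),'az',np.degrees(np.arctan2(vt[0,1],vt[0,0])))
    for c in((619,-109),(633,-20),(530,-95)):
        s=(np.hypot(W[...,0]-c[0],W[...,1]-c[1])<40)&(q>125)&(q<160);print(c,W[s].mean(0),W[s].max(0)[2])
d=np.load('pics/top9.npz');cv2.imwrite('pics/t9z.png',cv2.resize(d['img'][138:220,230:346],None,fx=6.5,fy=6.5,interpolation=cv2.INTER_CUBIC))
print(read_state()['eef_pos'],read_state()['force'])
E
```

```text
top 61 [ 534.51697147 -214.8221308   149.8103531 ] ((534.2545166015625, -214.35081481933594), (13.580748558044434, 43.88787078857422), 31.702913284301758) az 121.55249435585176
(619, -109) [ 617.05827503 -108.74204543  134.29542724] 153.08553752178227
(633, -20) [629.2282254  -19.81838252 134.51663724] 154.1484528352828
(530, -95) [526.53843564 -93.48031054 133.94298446] 148.33818785212998
scene 81 [ 540.21548476 -215.89965762  147.07766673] ((539.31396484375, -215.8124542236328), (18.643651962280273, 44.590972900390625), 27.939985275268555) az 120.34476577632448
(619, -109) [ 624.95892823 -109.33442909  133.30834942] 146.903223003898
(633, -20) [636.62577299 -22.01565984 132.92035342] 147.5580717683847
(530, -95) [533.03164886 -95.82467812 132.56939006] 148.8521713233871
[ 415.15851234 -434.92351858  281.64450289] [ 0.35150741  0.21372737 -0.62012009]
```

View pics/t9z.png

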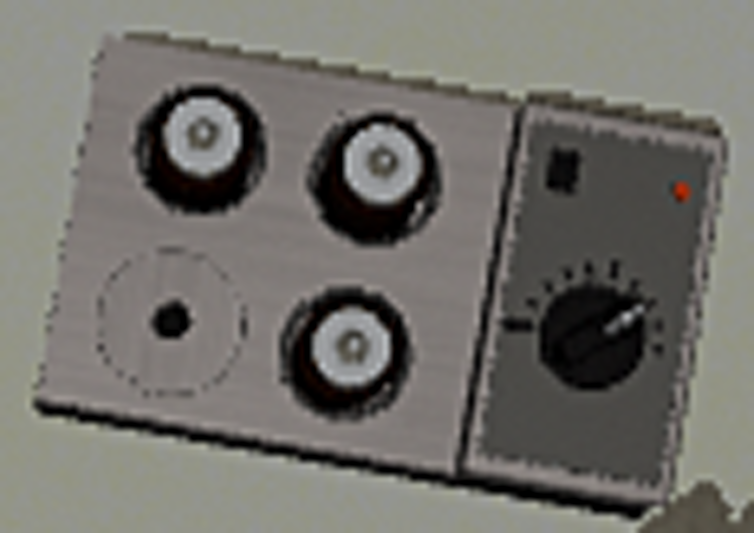

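View pics/scene9.png

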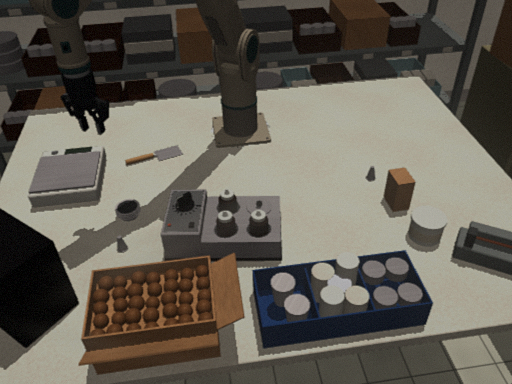

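```bash
python3 -c "
from h import *
print(finish_job())"
```

```text
the job is handed in; nothing more can be done
None
```

I put both bottles into the two empty wells and turned the dial from step 3 to step 7. I handed the job in at about 25 s; `finish_job()` reports no verdict.

- **Bottles:** I lowered each one until the wrist force showed it on the well floor, then let go. In the last pictures both stand upright and centred in their wells, with tips at about 147 mm in the scene camera, close to the resident's 148 mm.
- **Dial:** The knob's measured direction is −58.4° in the top camera and −59.7° in the scene camera. Step 7 should read −59°, so both are well inside the ±5° allowed. The pointer lies towards the step 7 mark, and the gripper has released it and moved away.
- **Everything else:** The resident, the lid and the loose items look unmoved in the last pictures. I compared them by eye, except the resident, where the top camera agrees with the start to within about 1.5 mm.
- **Disagreement:** The two cameras differ by about 4–6 mm in x. I settled the position from where the closed jaws held the first bottle, and both bottles went in without touching the rims.

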